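Lock the book press with its rod

TASK

Lock the book in the press: swing the hinged bar down over the book until its two ears line up between the two brass lugs, then thread the locking rod, tip first, through lug, both ears and the other lug, from the lug on the rod's side, and push it gently but fully home, without forcing it, so that its red head sits against the lug. Leave the ink bottle, the tumbler and the card case alone.

Things in the scene. Friction and masses are not known exactly. Their poses are not given: they have to be found in the camera images.
- press: Book press, fixed: dark wooden board 270x225x15 mm with a black book (142x208x30 mm) on it, two brass lugs at the near edge, the bar's hinge at the far edge. Origin on the desk under it; x points from lugs to hinge, y along the holes' axis towards the rod's side (left), z up. All holes lie on one axis parallel to y at x=-125, z=70 mm. Hinge axis: parallel to y at x=100, z=70 mm.
- bar (a joint): Angle of the dark steel bar (rad): 0 when its ears are exactly in line with the lugs, positive when raised. Hinge friction holds it where it is left (about 1 N at the knob pushes it down, 4 N lifts it). No stop at 0: it goes on down to -0.03, where the ears are 7 mm too low for the rod. Ears up to about 3 mm out of line are drawn into line by the tapered rod tip.
- bar_knob (a point): Centre of the brass ball knob, 26 mm in diameter, on top of the bar: 185 mm from the hinge axis along the bar and 32 mm above the bar's middle plane (26 mm above its upper face). With the bar down it is at x = -85, y = 0, z = 102 mm of the press.
- bar_eyes (a point): Point midway between the bar's two ears, on the axis of their holes, 225 mm from the hinge. The bar is 30 mm wide, 12 mm thick, 242 mm long from the hinge. The ears are plates 34x30 mm, 10 mm thick, from y=25 to 35 mm and y=-35 to -25 mm of the press, each with a 14 mm hole.
- lug_mouth (a point): Centre of the 14 mm hole at the outer face of the lug on the rod's side (x=-125, y=60, z=70 mm of the press), where the rod enters along the press's -y; axes as the press's. Each lug is a plate 34 mm wide, 10 mm thick (y=50 to 60 mm), top at z=88 mm, its hole slightly chamfered.
- far_mouth (a point): Centre of the 14 mm hole at the outer face of the other lug (x=-125, y=-60, z=70 mm of the press; lug from y=-60 to -50 mm), where the rod's tip comes out; axes as the press's.
- rod_middle (a point): Middle of the locking rod's shank, on its axis: steel, 12 mm in diameter, 145 mm from head to tip, about 120 g. Its y axis runs along it from tip to head. It lies level, 45 mm above the desk, in two V notches (10 mm thick, 22 mm either side of the middle) of a wooden rest, free to slide 8 mm along; its tip points roughly along the press's -y.
- rod_tip (a point): The rod's tip end, 72.5 mm from the middle; the last 18 mm taper from 12 to 5 mm in diameter.
- rod_collar (a point): Centre of the inner face of the rod's red head, 72.5 mm from the middle; the head, 26 mm in diameter and 8 mm thick, lies beyond this face. Fully home, this point is at the lug mouth and the head touches the lug, so that no shank is left to hold: the last stretch is pushed on the head.
- ink_bottle: Bystander: dark blue ink bottle, 50 x 50 x 60 mm; origin under its middle.
- tumbler: Bystander: clear glass tumbler, 82 mm in diameter, 94 mm high; origin under its middle.
- card_case: Bystander: flat silvery card case, 63 x 96 x 9 mm; origin under its middle.
- rod: The locking rod as a whole (steel shank, red head); its origin is the middle of the shank, its y axis runs from tip to head.
Things that resemble listed ones, but are neither listed nor needed, are in the scene too. Of the things like the rod, leave any that is green; of the rest the larger one is meant.

How it is judged (in metres and radians):
On the way, in this order (a step that is already met when the one before it is completed fails the run):
1. the bar is swung down, its ears in line with the lugs (value of joint bar between -0.02 and 0.02 rad), for 0.2 s.
2. the rod's tip has come out through the far lug (y of rod_tip in the frame of far_mouth below 0 m and x of rod_tip in the frame of far_mouth between -0.006 and 0.006 m and z of rod_tip in the frame of far_mouth between -0.006 and 0.006 m and angle between the y axis of rod_middle and the y axis of press, either way round below 0.06 rad), for 0.1 s.
At the end, for the whole second after the job is handed in: The rod is through both lugs and both ears of the bar, the inner face of its red head within 5 mm of the lug's mouth, its tip more than 18 mm out of the far lug, its axis within 0.05 rad of the hole axis, the bar down within 0.02 rad of alignment, and the rod at rest (all of step 1 and distance between rod_collar and lug_mouth below 0.005 m and angle between the y axis of rod_middle and the y axis of press, either way round below 0.05 rad and y of rod_tip in the frame of far_mouth below -0.018 m and linear speed of rod below 0.02 m/s); the robot touches nothing.
It fails at once if a bystander (ink bottle, tumbler, card case) is moved more than 20 mm (distance of any of ink_bottle, tumbler, card_case from where it was at the start of the episode above 0.02 m).
It fails at once if the rod is forced against the press with more than 40 N (contact force between rod and press above 40 N).
It also fails if it takes over 61 s, if anything falls off the work surface, if the arm or the gripper's body presses on something with over 40 N, if the wrist force passes 120 N, or if a joint passes its speed limit or range.

ROBOT

A 6-joint arm with a two-finger parallel gripper is mounted at the origin on the work surface; the furniture and walls round the work are solid. World frame = base frame: x ahead of the robot, y to its left, z up, the work surface at z = 0. Lengths are in m, angles in degrees, forces in N, time in s.
With the tool pointing down it reaches from about 0.25 to 0.725 m from the base axis. Payload 9.7 kg.
Tool frame: the origin (TCP) lies at the very end of the fingers, on their centre line; the grasp point (between the pads) lies 19 mm behind it; z points along the fingers, y is the direction in which the jaws open and shut (so a half turn about z gives the same grasp; the last joint's range is limited). The gripper opens to 85 mm and grips with 20 to 120 N. Pads are 22 mm wide; open, the fingers measure 114 mm over their backs; the gripper's body (76 mm by 85 mm) begins 54 mm behind the grasp point. The pads swing forward as they close: fully open they stand 13 mm farther back than shut.
Start: joints at [67.781, 4.979, 10.078, 95.1, 0, 90], TCP at [0.208, 0.509, 0.231] pointing down, gripper open.
Joint ranges: [-179.16, 179.16], [-48.56, 103.87], [-65.8, 70.77], [-126.05, 130.52], [-82.76, 87.17], [-180, 180]. Speed limits (degrees/s): [127.2, 127.2, 147.25, 180, 180, 180].

INTERFACE

Orientations are given as [roll, pitch, yaw] about the fixed x, y, z axes, in that order (R = Rz(yaw) Ry(pitch) Rx(roll)).
In Python, from workcell import bot gives the robot as it stands. The module is installed in compiled form; this text tells all that it offers.
- The arm moves only by the tool step_arm, never from a script. Its arguments are lists of equal length, an entry for each row: "dr": the turn, a rotation vector about the tool's x, y, z in rad, a list of three; "xyz": the shift along the tool's x, y, z in units of 40 mm (1.0 is 40 mm), a list of three; "gripper": the opening, from 0 (shut) to 1 (fully open). In form: {"dr": [[wx, wy, wz], ...], "xyz": [[x, y, z], ...], "gripper": [gripper, ...]}. A call has exactly 8 rows; each row is the pose to reach, as a shift and turn from the pose commanded when the call began, along the tool's axes at that moment; what a row does not reach only later rows make up. A row lasts 1/10 s, in which the tool goes at most 50 mm and 8.59 degrees, less where a joint would pass 70% of its speed; a pose out of reach is approached as far as the arm can. A call with a gripper value outside its range is refused whole. The fingers move at their own pace and stop on an object; "squeeze" is the grip in N (left out, the last holds). Time passes only in rows, so rows that repeat a pose let the fingers close, or fill a call up. It gives the time, the measured TCP pose, the force and the opening at its end, in the units of the state.
- bot.get_obs(): the state, without advancing time (a new reading comes with each control period).
- bot.camera(name): name is "side" or "top"; returns a dict with "image" (400x640x3 uint8, red, green, blue), "camera_matrix" (3x3 intrinsics, pixels), "R" (3x3) and "t" (3): a world point X has camera coordinates R X + t. Camera axes: x right, y down, z forward; pixel columns grow to the right and rows downward; lengths in m; the calibration is good to about 2 mm. A picture is of the moment at which its call begins. There is no depth.
- bot.job_done(): hands the job in, once; it reports no verdict.
Trained networks look in a picture, given as the dict that the camera call returned (one of the last four; its "shot" number tells which), for a name from the list of things; names that differ only in an ending like _2 or _b are one class to them, and where a whole thing is asked for, a point or a joint stands for the part that bears it (a point fixed in the world has none). Each returns a list of dicts, best first, with "p" (0 to 1); they miss things now and then, are a little off and sometimes report something else, mostly with a low value. They report only what shows in the picture. A call takes as long as a camera call. They do not tell look-alikes from the thing itself.
- bot.regions_of(picture, thing): "region" (400x640 bool, what is visible of it) and "box" ([centre column, centre row, width, height] in pixels, round what is visible of it).
The state is a dict: "time": time; "q": joint angles; "qd": joint speeds; "joint_efforts": joint torques, N m; "ee_pos": TCP position; "tcp_rot": TCP orientation; "wrist_force": force on the tool from outside, world axes, zero at the start; "torque": the same for the moment, N m; "opening": finger opening in m.
Only numpy, scipy, OpenCV 4.12 (cv2) and the standard library are available. Lean on these libraries where they do the work, as an engineer would, in place of code of your own. Each camera call takes 0.05 s, during which the arm holds its last target.

## Working session

There is one attempt and no reset: what is moved stays moved. The work goes in short steps, Python scripts to look and compute and a tool call to move; the robot and the scene stay as the last step left them, time stands still between calls to the robot, and variables do not carry over. Pictures are saved under pics/ and viewed, and the job is handed in when it is done.

Besides the shell and the picture viewer there is one more tool, called as name(argument=value, ...) on one line, values as JSON. step_arm: Moves the arm, as the interface text tells. Its arguments: {"type":"object","properties":{"dr":{"type":"array"},"xyz":{"type":"array"},"gripper":{"type":"array"},"squeeze":{"type":"number"}},"required":["dr","xyz","gripper"]}

```bash
mkdir -p pics; cat > h.py <<'E'
import numpy as np,cv2
from workcell import bot
def shot(name,save=None):
    p=bot.camera(name)
    if save: cv2.imwrite('pics/'+save+'.png',p['image'][:,:,::-1])
    return p
E
python3 - <<'E'
from h import *
import pickle
for n in ('side','top'):
    p=shot(n,n+'0'); pickle.dump(p,open(n+'0.pkl','wb'))
    print(n,p['camera_matrix'].tolist(),np.round(-p['R'].T@p['t'],3),np.round(p['R'],3).tolist())
    for t in ['press','bar','bar_knob','rod','rod_tip','rod_collar','lug_mouth','far_mouth','bar_eyes','ink_bottle','tumbler','card_case']:
        try: print(t,[(round(d['p'],2),np.round(d['box']).tolist()) for d in bot.regions_of(p,t)][:4])
        except Exception as e: print(t,e)
print(bot.get_obs())
E
```

```text
side [[385.8580450745721, 0.0, 317.07284928879255], [0.0, 385.8580450745721, 204.58736216832742], [0.0, 0.0, 1.0]] [0.518 0.888 0.42 ] [[-1.0, -0.031, -0.002], [-0.009, 0.34, -0.94], [0.029, -0.94, -0.34]]
press [(0.84, [294.0, 177.0, 106.0, 105.0])]
bar [(0.68, [286.0, 156.0, 57.0, 63.0])]
bar_knob []
rod [(0.7, [360.0, 276.0, 44.0, 29.0]), (0.6, [302.0, 270.0, 17.0, 43.0]), (0.56, [394.0, 242.0, 46.0, 31.0])]
rod_tip [(0.82, [395.0, 242.0, 49.0, 29.0]), (0.74, [301.0, 271.0, 15.0, 43.0]), (0.63, [295.0, 178.0, 100.0, 110.0]), (0.46, [363.0, 274.0, 43.0, 29.0])]
rod_collar [(0.79, [394.0, 243.0, 51.0, 28.0]), (0.63, [299.0, 267.0, 12.0, 42.0]), (0.53, [362.0, 276.0, 43.0, 29.0])]
lug_mouth [(0.8, [293.0, 177.0, 102.0, 108.0])]
far_mouth [(0.58, [295.0, 177.0, 100.0, 107.0])]
bar_eyes [(0.68, [288.0, 159.0, 61.0, 68.0])]
ink_bottle [(0.65, [340.0, 185.0, 13.0, 20.0]), (0.42, [288.0, 159.0, 58.0, 66.0])]
tumbler [(0.68, [236.0, 244.0, 39.0, 49.0])]
card_case [(0.98, [241.0, 295.0, 44.0, 34.0])]
top [[380.14817063895555, 0.0, 319.4862962458373], [0.0, 380.14817063895555, 203.0757429953
[... 856 characters left out ...]
, 26.0])]
card_case [(0.63, [230.0, 162.0, 26.0, 15.0])]
{'time': 1.3, 'q': array([6.77800937e+01, 4.97840004e+00, 1.00778151e+01, 9.51002269e+01,
       3.84001810e-04, 9.00000659e+01]), 'qd': array([-0.01133124, -0.04111796,  0.07944025, -0.08759839,  0.01360506,
        0.00396862]), 'joint_efforts': array([ 8.59657921e-04, -5.20101070e+01,  4.64857793e+01,  1.59791281e-03,
        3.44126170e-05, -6.40836845e-06]), 'ee_pos': array([0.20798308, 0.50914632, 0.23128537]), 'tcp_rot': array([-1.79999188e+02, -3.84000876e-04,  1.57780028e+02]), 'wrist_force': array([ 0.12000492, -0.87490541,  0.19112146]), 'torque': array([-0.05915403,  0.01399153,  0.0065585 ]), 'opening': 0.0855251242514066}
```

View pictures.

```bash
python3 - <<'E'
import cv2
a=cv2.imread('pics/side0.png');b=cv2.imread('pics/top0.png')
cv2.imwrite('pics/s0c.png',cv2.resize(a[110:320,210:430],None,fx=3.6,fy=2.8,interpolation=cv2.INTER_CUBIC)[:590])
cv2.imwrite('pics/s0c.png',cv2.resize(a[115:315,205:435],None,fx=3,fy=3,interpolation=cv2.INTER_CUBIC))
cv2.imwrite('pics/t0c.png',cv2.resize(b[120:280,205:435],None,fx=3.4,fy=3.4,interpolation=cv2.INTER_CUBIC))
E
```

```text
(no output)
```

View pics/s0c.png

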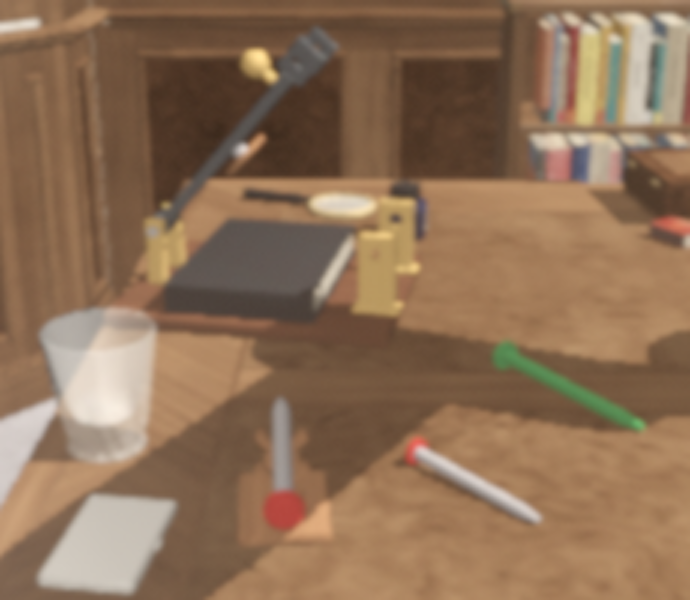

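View pics/t0c.png

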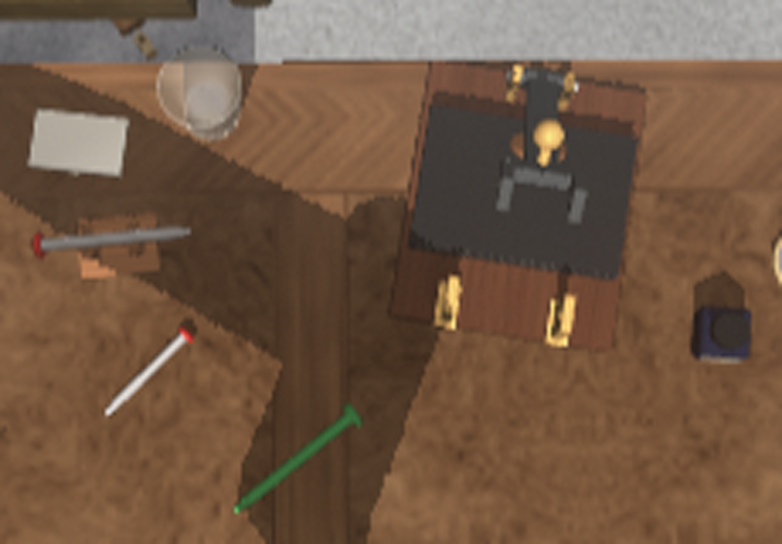

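View pics/side0.png

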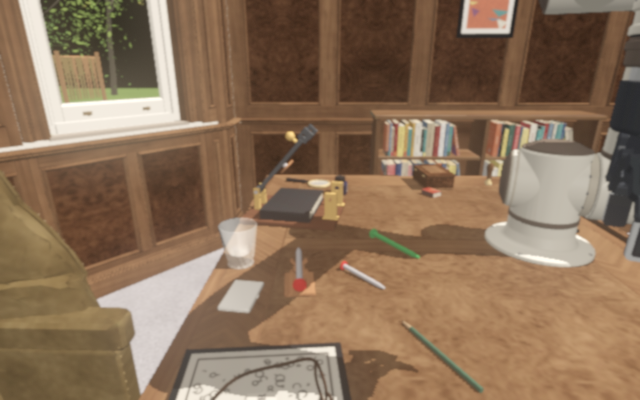

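View pics/top0.png

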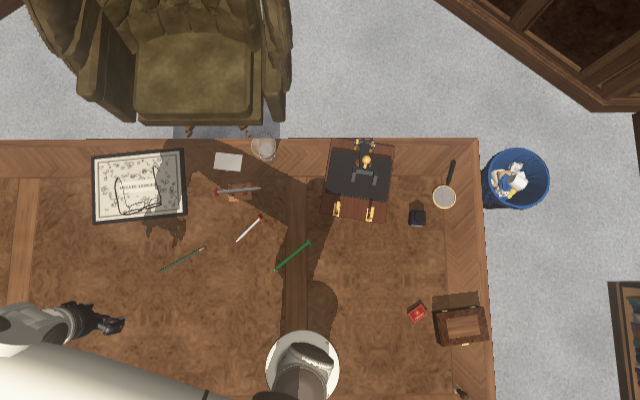

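```bash
cat >> h.py <<'E'
def crop(img,u0,v0,u1,v1,f,name,grid=10):
    a=cv2.resize(img[v0:v1,u0:u1,::-1],None,fx=f,fy=f,interpolation=cv2.INTER_CUBIC)
    # pixel centre (u,v) -> ((u-u0)+.5)*f-.5
    for u in range((u0//grid+1)*grid,u1,grid):
        x=int((u-u0+.5)*f); a[:8,x]=(0,255,255); cv2.putText(a,str(u),(x-10,18),0,.35,(0,255,255),1)
        a[::6,x]=(0,255,255)
    for v in range((v0//grid+1)*grid,v1,grid):
        y=int((v-v0+.5)*f); cv2.putText(a,str(v),(0,y+4),0,.35,(0,255,255),1)
        a[y,::6]=(0,255,255)
    cv2.imwrite('pics/'+name+'.png',a)
def proj(p,X):
    X=np.atleast_2d(X); c=X@p['R'].T+p['t']; c=c@p['camera_matrix'].T
    return c[:,:2]/c[:,2:]
E
python3 - <<'E'
from h import *
import pickle
t=pickle.load(open('top0.pkl','rb'))['image'];s=pickle.load(open('side0.pkl','rb'))['image']
crop(t,315,135,400,228,6.4,'g1')
crop(s,240,115,350,235,5,'g2')
crop(s,280,235,330,300,8,'g3')
crop(t,205,175,275,215,10,'g4')
E
```

```text
(no output)
```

View pics/g1.png

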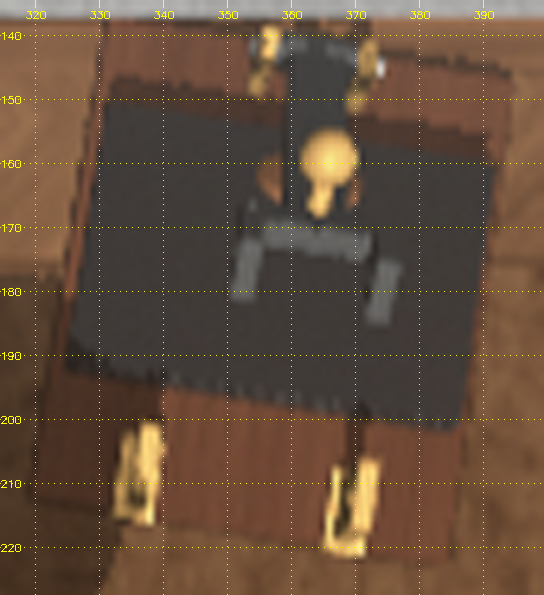

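View pics/g2.png

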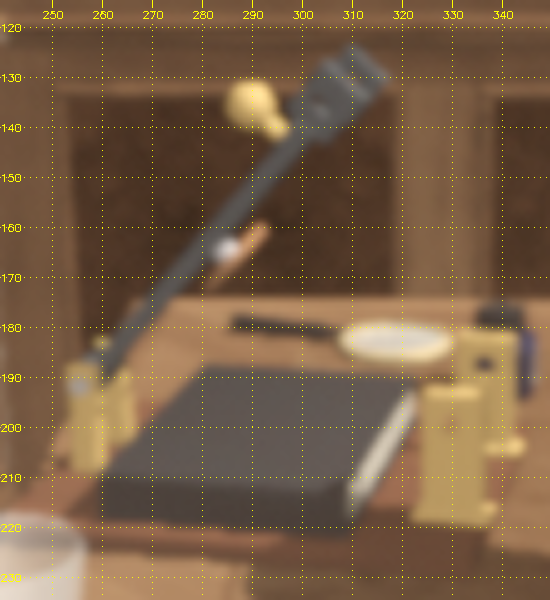

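View pics/g3.png

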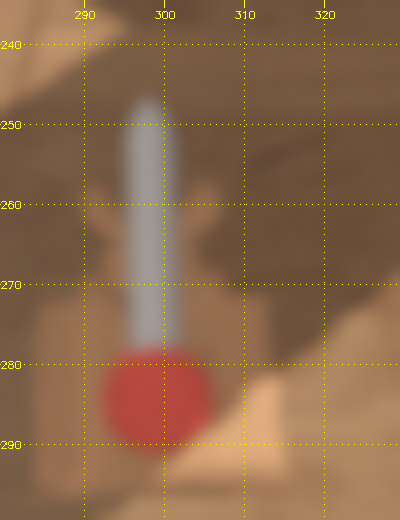

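View pics/g4.png

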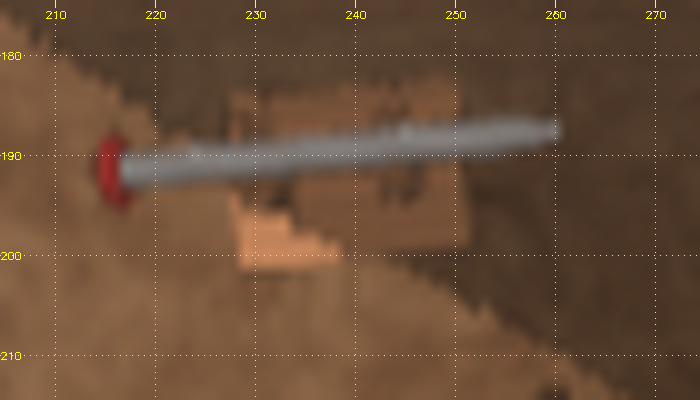

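```bash
cat > press.py <<'E'
from h import *
import pickle
from scipy.optimize import least_squares
T=pickle.load(open('top0.pkl','rb'));S=pickle.load(open('side0.pkl','rb'))
def W(par,P):
    x,y,a=par[:3];P=np.atleast_2d(P);c,s=np.cos(a),np.sin(a)
    return np.c_[x+c*P[:,0]-s*P[:,1],y+s*P[:,0]+c*P[:,1],P[:,2]]
mm=.001
def obs(bx):
    return [ (T,(-135,-112.5,15),(386,222.5)),(T,(-135,112.5,15),(319,213)),(T,(135,-112.5,15),(394.5,146)),
     (T,(bx-71,104,45),(325.3,191)),(T,(bx-71,-104,45),(387,202)),
     (S,(-108,60,88),(324,193)),(S,(-142,60,88),(336,193)),(S,(-108,60,15),(322,219.5)),(S,(-142,60,15),(337.5,220)),
     (T,(-142,-50,88),(371,219)),(T,(-142,50,88),(339,215.5)),
     (S,(bx-71,104,45),(308,213)),(S,(bx+71,104,45),(260,208)),(S,(bx-71,-104,45),(321,193)) ]
def res(par):
    return np.concatenate([proj(c,W(par,np.array(P)*mm))[0]-np.array(uv) for c,P,uv in obs(par[3]*1000)])
if __name__=='__main__':
    r=least_squares(res,[.55,-.15,0.1,0.0],loss='soft_l1',f_scale=1.)
    print(r.x,np.degrees(r.x[2])); print(np.round(r.fun.reshape(-1,2),1).tolist())
    np.save('press.npy',r.x)
    par=r.x;bx=par[3]*1000
    def box(x0,x1,y0,y1,z0,z1):
        v=np.array([(x,y,z) for x in(x0,x1) for y in(y0,y1) for z in(z0,z1)],float)*mm
        return [(v[i],v[j]) for i in range(8) for j in range(i) if (abs(v[i]-v[j])>1e-9).sum()==1]
    L=box(-135,135,-112.5,112.5,0,15)+box(bx-71,bx+71,-104,104,15,45)+box(-142,-108,50,60,15,88)+box(-142,-108,-60,-50,15,88)
    for c,f,n,(u0,v0,u1,v1) in((T,6.4,'w1',(315,135,400,228)),(S,5,'w2',(240,115,350,235))):
        a=cv2.resize(c['image'][v0:v1,u0:u1,::-1],None,fx=f,fy=f,interpolation=cv2.INTER_CUBIC)
        for p,q in L:
            e=(proj(c,W(par,[p,q]))-[u0,v0]+.5)*f
            cv2.line(a,*[tuple(int(k) for k in w) for w in e],(0,255,0),1)
        cv2.imwrite('pics/'+n+'.png',a)
E
python3 press.py
```

```text
[ 6.20706510e-01 -1.94245088e-01 -1.78008573e-01  5.98912783e-04] -10.1991399539196
[[-0.5, -0.8], [0.6, -2.7], [2.4, -0.8], [0.2, -0.4], [0.4, -0.7], [1.9, 0.9], [2.1, 1.7], [3.7, -0.8], [0.2, -0.4], [-1.2, -0.6], [-0.3, -2.5], [1.0, 0.2], [-1.1, 1.5], [2.8, -2.8]]
```

View pics/w1.png

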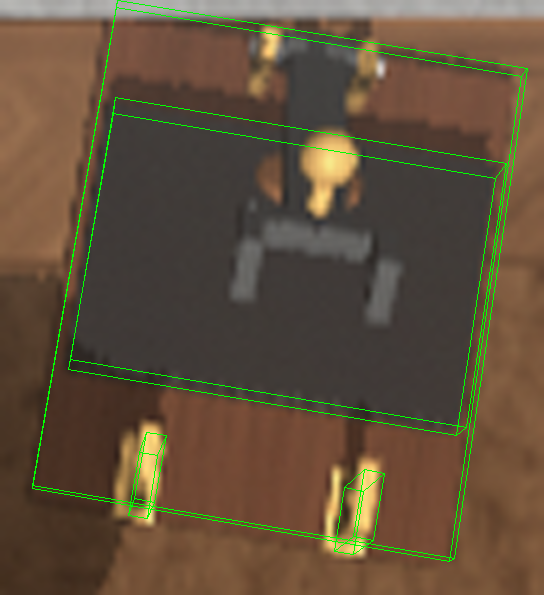

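View pics/w2.png

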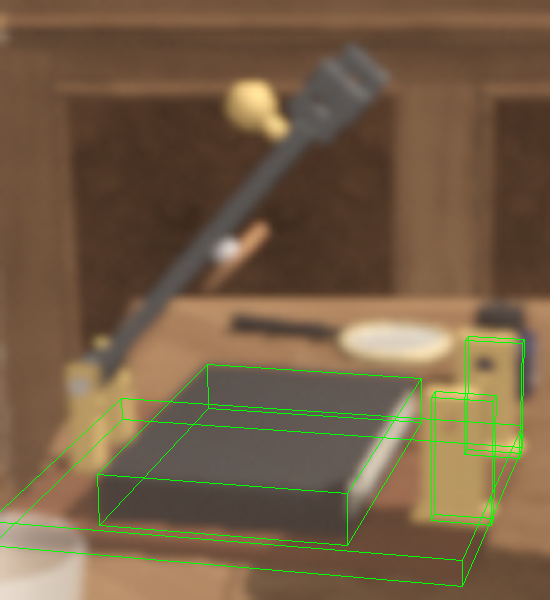

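```bash
cat > fit.py <<'E'
from press import *
from scipy.ndimage import map_coordinates,gaussian_filter
# par: x,y,yaw, bx,by(book centre), dx,dy board centre, cam shifts T(2) S(2)  (mm for offsets, px for shifts)
def segs(par):
    bx,by,dx,dy=par[3:7]
    o=[]
    b=lambda x,y,z:(bx+x,by+y,z); d=lambda x,y,z:(dx+x,dy+y,z)
    h,k=71,104; H,K=135,112.5
    o+=[('T',b(-h,k,45),b(-h,-k,45)),('T',b(-h,-k,45),b(h,-k,45)),('T',b(-h,k,45),b(h,k,45))]
    o+=[('T',d(-H,K,15),d(-H,-K,15)),('T',d(-H,-K,15),d(H,-K,15)),('T',d(-H,K,15),d(H,K,15))]
    o+=[('S',b(-h,k,45),b(-h,-k,45)),('S',b(-h,k,15),b(h,k,15)),('S',b(h,-k,45),b(-h,-k,45)),('S',b(h,k,45),b(h,-k,45))]
    o+=[('S',d(-H,K,15),d(H,K,15))]
    for y in(60,-50):
        o+=[('S',(-108,y,25),(-108,y,88)),('S',(-142,y,25),(-142,y,88))]
    for y in (50,-60): o+=[('S',(-142,y,88),(-108,y,88))]
    # lugs in top view
    for y in(60,-50): o+=[]
    for y in(50,-60): o+=[('T',(-142,y,88),(-108,y,88)),('T',(-142,y+10,15),(-142,y,15))]
    return o
G={k:cv2.cvtColor(c['image'],cv2.COLOR_RGB2LAB).astype(float) for k,c in(('T',T),('S',S))}
for k in G: G[k]=np.stack([gaussian_filter(G[k][:,:,i],.6) for i in range(3)])
C={'T':T,'S':S}
def pj(par,c,P):
    sh=par[7:9] if c=='T' else par[9:11]
    return proj(C[c],W(par,np.array(P,float)*mm))+sh
def find(par,rng=3.0):
    out=[]
    for c,p,q in segs(par):
        n=14
        P=np.array([np.array(p)+(np.array(q)-p)*t for t in np.linspace(.06,.94,n)])
        uv=pj(par,c,P); e=uv[-1]-uv[0]; nn=np.array([-e[1],e[0]])/np.hypot(*e)
        s=np.arange(-rng,rng+.01,.1)
        for i in range(n):
            pts=uv[i]+s[:,None]*nn
            v=np.stack([map_coordinates(g,[pts[:,1],pts[:,0]],order=1) for g in G[c]])
            g=np.sqrt((np.gradient(v,axis=1)**2).sum(0))*np.exp(-(s/(rng*.8))**2/2)
            j=g.argmax()
            out.append((c,P[i],nn,uv[i]+s[j]*nn,g[j],(c,p,q)))
    return out
par=np.r_[np.load('press.npy')[:3],np.load('press.npy')[3]*1000,0,0,0,0,0,0,0]
def run(par):
  for it in range(12):
    ob=find(par,4 if it<4 else 2.5)
    ks=segs(par)
    def f(q):
        # offsets of book/board move obs too
        sg=segs(q); r=[];i=0
        for (c,p,e) in sg:
            P=np.array([np.array(p)+(np.array(e)-p)*t for t in np.linspace(.06,.94,14)])
            uv=pj(q,c,P)
            for k in range(14):
                o=ob[i];i+=1
                w=min(1,o[4]/2.)
                r.append(w*np.dot(uv[k]-o[3],o[2]))
        r=np.array(r); r=np.sign(r)*np.sqrt(2*(np.sqrt(1+r*r/.25)-1))*.5
        return np.r_[r,(q[3:7])/np.array([10,3,8,3])*2,q[7:11]/.7*3]
    par=least_squares(f,par,x_scale=np.array([.01,.01,.01,5,5,5,5,1,1,1,1])).x
  return par,ob
par,ob=run(par)
print(np.round(par,4),np.degrees(par[2]));np.save('par.npy',par)
for c,f,n,(u0,v0,u1,v1) in((T,6.4,'w3',(315,135,400,228)),(S,5,'w4',(240,115,350,235))):
    k='T' if c is T else 'S'
    a=cv2.resize(c['image'][v0:v1,u0:u1,::-1],None,fx=f,fy=f,interpolation=cv2.INTER_CUBIC)
    for cc,p,q in segs(par):
        if cc==k:
            e=(pj(par,k,[p,q])-[u0,v0]+.5)*f
            cv2.line(a,*[tuple(int(m) for m in w) for w in e],(0,255,0),1)
    for o in ob:
        if o[0]==k: cv2.circle(a,tuple(int(m) for m in (o[3]-[u0,v0]+.5)*f),1,(0,0,255),-1)
    e=(pj(par,k,[(-125,60,70),(-125,-60,70)])-[u0,v0]+.5)*f
    for w in e: cv2.circle(a,tuple(int(m) for m in w),3,(255,0,0),1)
    cv2.imwrite('pics/'+n+'.png',a)
E
python3 fit.py
```

```text
[ 0.6215 -0.1923 -0.1688 -0.415   0.4039 -2.3808  0.4938 -0.2958  0.4008
 -0.3235 -0.7466] -9.67103889877128
```

```bash
python3 -c "
import cv2,numpy as np
a=cv2.imread('pics/w3.png');b=cv2.imread('pics/w4.png')
"
```

```text
(no output)
```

View pics/w3.png

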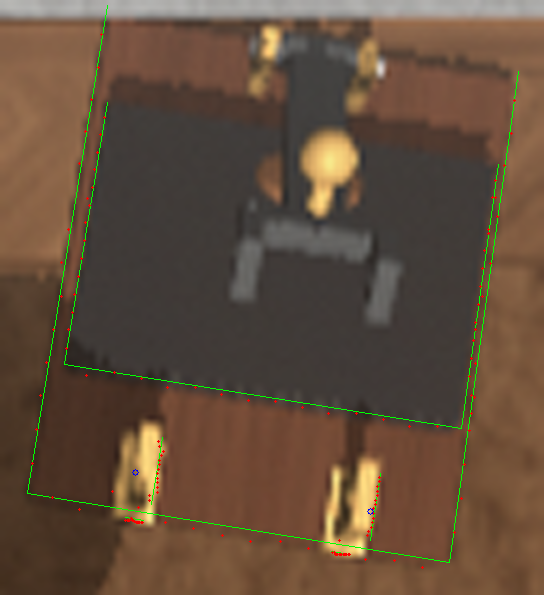

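View pics/w4.png

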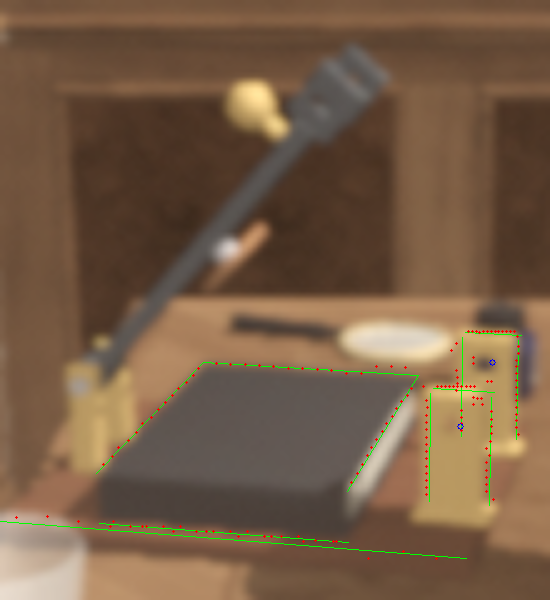

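```bash
cat > loc.py <<'E'
from fit import pj,par,W,T,S,proj,mm
from h import *
from scipy.optimize import least_squares
sh={'T':par[7:9],'S':par[9:11]}; C={'T':T,'S':S}
def knob(th):
    a=np.array([-np.cos(th),0,np.sin(th)]);n=np.array([np.sin(th),0,np.cos(th)]);return np.array([100,0,70])+185*a+32*n
def eyes(th): return np.array([100,0,70])+225*np.array([-np.cos(th),0,np.sin(th)])
f=lambda th:np.r_[pj(par,'S',[knob(th[0])])[0]-(290,135.3),pj(par,'T',[knob(th[0])])[0]-(366,159.7)]
r=least_squares(f,[.8]);print('theta',r.x,r.fun,'knob',W(par,knob(r.x[0])*mm))
# rod : (x,y) middle, heading; z=.045
def rp(q,s,z=.045): return np.array([q[0]-np.sin(q[2])*s,q[1]+np.cos(q[2])*s,z])
def g(q):
    o=[]
    for c,s,uv in(('T',.0725,(216.9,191.3)),('T',-.0725,(260.5,187.5)),('S',.0805,(299.3,284.6))):
        o.append(proj(C[c],rp(q,s))[0]+sh[c]-uv)
    # shank axis in side view at row ~262: u 298.5
    o.append((proj(C['S'],rp(q,-.04))[0]+sh['S']-(298.4,256))[:1]); 
    return np.concatenate(o)
r=least_squares(g,[.55,.2,0.]);print('rod',r.x,np.degrees(r.x[2]),np.round(r.fun,2));print('head',rp(r.x,.0725),'tip',rp(r.x,-.0725))
for n,P in(('mouth',(-125,60,70)),('far',(-125,-60,70)),('knob0',knob(0))): print(n,W(par,np.array(P)*mm))
for n,uv in(('tumblerbase',(263,150)),('case',(228,162))): 
    p=T;d=p['R'].T@np.linalg.inv(p['camera_matrix'])@np.r_[uv,1];c=-p['R'].T@p['t'];print(n,c-d*c[2]/d[2])
E
python3 loc.py
```

```text
[ 0.6215 -0.1923 -0.1688 -0.415   0.4039 -2.3808  0.4938 -0.2958  0.4008
 -0.3235 -0.7466] -9.67103889877128
theta [0.87029951] [-0.09722229  0.21581592  0.23150841  0.01105456] knob [[ 0.62662797 -0.19321444  0.2320637 ]]
rod [0.57582808 0.20547138 0.08927768] 5.115234377655755 [ 0.5   0.39  0.59  0.14 -0.15  1.06 -0.16]
head [0.56936405 0.27768264 0.045     ] tip [0.58229212 0.13326012 0.045     ]
mouth [[ 0.50834383 -0.11219231  0.07      ]]
far [[ 0.48818489 -0.23048693  0.07      ]]
knob0 [[ 0.5376959  -0.17805926  0.102     ]]
tumblerbase [0.72289027 0.13642829 0.        ]
case [0.68044884 0.25720574 0.        ]
```

```bash
cat > mv.py <<'E'
import sys
from h import *
from scipy.spatial.transform import Rotation as Ro
def to(x,y,z,yaw):
    o=bot.get_obs();R=Ro.from_euler('xyz',o['tcp_rot'],degrees=True)
    d=R.inv().apply(np.array([x,y,z])-o['ee_pos'])/.04
    dr=(R.inv()*Ro.from_euler('xyz',[180,0,yaw],degrees=True)).as_rotvec()
    print('t',round(o['time'],2),'pos',np.round(o['ee_pos'],4),'rot',np.round(o['tcp_rot'],2),'F',np.round(o['wrist_force'],1),'op',round(o['opening'],4))
    print('xyz',np.round(d,3).tolist(),'dr',np.round(dr,3).tolist())
if __name__=='__main__': to(*map(float,sys.argv[1:5]))
E
python3 mv.py .6266 -.193 .30 80.33; python3 mv.py .45 .15 .30 110
```

```text
t 1.3 pos [0.208  0.5091 0.2313] rot [-180.     -0.    157.78] F [ 0.1 -0.9  0.2] op 0.0855
xyz [-16.326, -12.292, -1.718] dr [-0.0, 0.0, 1.352]
t 1.3 pos [0.208  0.5091 0.2313] rot [-180.     -0.    157.78] F [ 0.1 -0.9  0.2] op 0.0855
xyz [-8.997, -6.024, -1.718] dr [-0.0, -0.0, 0.834]
```

step_arm(dr=[[0,0,0.08],[0,0,0.17],[0,0,0.26],[0,0,0.34],[0,0,0.43],[0,0,0.51],[0,0,0.6],[0,0,0.68]], xyz=[[-0.9,-0.7,-0.6],[-1.8,-1.4,-1.2],[-2.8,-2.1,-1.7],[-3.8,-2.9,-1.7],[-4.8,-3.6,-1.7],[-5.8,-4.4,-1.7],[-6.8,-5.1,-1.7],[-7.8,-5.9,-1.7]], gripper=[0,0,0,0,0,0,0,0], squeeze=40)

```text
time: 2.1
ee_pos: [0.405, 0.1767, 0.2995]
tcp_rot: [180.0, 0.0, 118.6]
wrist_force: [0.5, 1.4, 0.2]
opening: 0.0001
```

```bash
python3 mv.py .6266 -.193 .30 80.33
```

```text
t 2.1 pos [0.405  0.1767 0.2995] rot [179.95   0.   118.62] F [0.5 1.4 0.2] op 0.0001
xyz [-10.767, 0.436, -0.011] dr [0.001, -0.0, 0.668]
```

step_arm(dr=[[0,0,0.08],[0,0,0.17],[0,0,0.26],[0,0,0.34],[0,0,0.43],[0,0,0.51],[0,0,0.6],[0,0,0.66]], xyz=[[-1.2,0.05,0],[-2.4,0.1,0],[-3.6,0.15,0],[-4.8,0.2,0],[-6,0.25,0],[-7.2,0.3,0],[-8.4,0.35,0],[-9.4,0.4,0]], gripper=[0,0,0,0,0,0,0,0])

```text
time: 2.9
ee_pos: [0.6003, -0.1456, 0.2989]
tcp_rot: [-180.0, 0.0, 80.8]
wrist_force: [0.2, -0.5, 1.3]
opening: -0.0003
```

```bash
python3 mv.py .6266 -.193 .265 80.33
```

```text
t 2.9 pos [ 0.6003 -0.1456  0.2989] rot [-1.800e+02  1.000e-02  8.075e+01] F [ 0.2 -0.5  1.3] op -0.0003
xyz [-1.063, 0.839, 0.847] dr [-0.0, 0.0, 0.007]
```

step_arm(dr=[[0,0,0.007],[0,0,0.007],[0,0,0.007],[0,0,0.007],[0,0,0.007],[0,0,0.007],[0,0,0.007],[0,0,0.007]], xyz=[[-0.7,0.5,0],[-1.0,0.8,0.4],[-1.0,0.84,0.8],[-1.0,0.84,0.85],[-1.0,0.84,0.85],[-1.0,0.84,0.85],[-1.0,0.84,0.85],[-1.0,0.84,0.85]], gripper=[0,0,0,0,0,0,0,0])

```text
time: 3.7
ee_pos: [0.6266, -0.1876, 0.2662]
tcp_rot: [179.9, 0.0, 80.6]
wrist_force: [0.2, -0.3, 0.4]
opening: 0.0
```

```bash
python3 mv.py .6266 -.193 .265 80.33; python3 - <<'E'
from h import *
for n,b in(('side',(240,80,350,200)),('top',(315,100,435,200))):
    p=shot(n); crop(p['image'],*b,5.5 if n=='top' else 5,'k'+n)
    o=bot.get_obs(); print(n,proj(p,o['ee_pos']))
E
```

```text
t 3.7 pos [ 0.6266 -0.1876  0.2662] rot [1.7992e+02 1.0000e-02 8.0630e+01] F [ 0.2 -0.3  0.4] op 0.0
xyz [-0.132, 0.023, 0.031] dr [0.001, 0.0, 0.005]
side [[289.74926001 124.29845945]]
top [[366.12431628 156.20673916]]
```

View pics/kside.png

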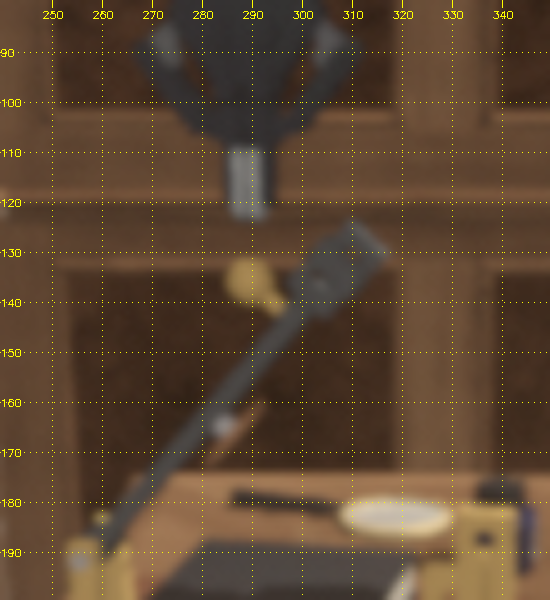

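View pics/ktop.png

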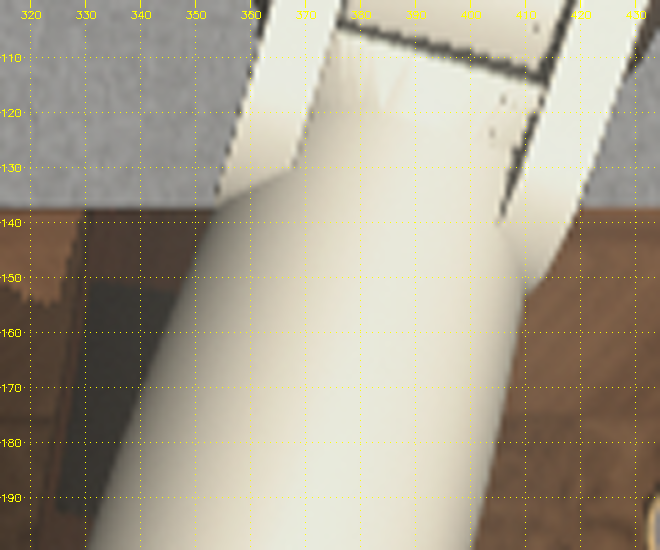

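step_arm(dr=[[0,0,0],[0,0,0],[0,0,0],[0,0,0],[0,0,0],[0,0,0],[0,0,0],[0,0,0]], xyz=[[-0.13,0.0,0.4],[-0.13,-0.4,0.8],[-0.13,-0.83,1.14],[-0.13,-1.15,1.48],[-0.13,-1.45,1.85],[-0.13,-1.7,2.24],[-0.13,-1.87,2.58],[-0.13,-2.0,2.87]], gripper=[0,0,0,0,0,0,0,0])

```text
time: 4.6
ee_pos: [0.5417, -0.1793, 0.1509]
tcp_rot: [-179.5, 0.0, 80.6]
wrist_force: [-26.3, 2.8, 13.5]
opening: 0.0003
```

```bash
python3 mv.py .5377 -.178 .115 80.33; python3 - <<'E'
from h import *
for n,b in(('side',(240,110,350,230)),):
    p=shot(n); crop(p['image'],*b,5,'k2'+n)
E
```

```text
t 4.6 pos [ 0.5417 -0.1793  0.1509] rot [-1.7954e+02  3.0000e-02  8.0570e+01] F [-26.3   2.8  13.5] op 0.0003
xyz [0.017, -0.097, 0.897] dr [-0.008, 0.001, 0.004]
```

View pics/k2side.png

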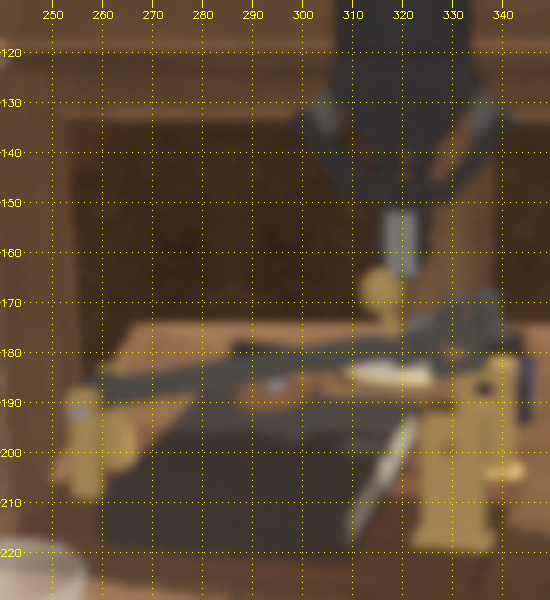

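```bash
cat > th.py <<'E'
from loc import *
for th in(.35,.3,.25,.2,.15,.1,.05,0): print(th,pj(par,'S',[knob(th),eyes(th)]).round(1).tolist(),W(par,knob(th)*mm).round(4))
E
python3 th.py | tail -8
```

```text
0.35 [[313.7, 160.5], [330.6, 166.9]] [[ 0.5596 -0.1818  0.1635]]
0.3 [[315.3, 163.4], [331.8, 170.6]] [[ 0.5552 -0.181   0.1552]]
0.25 [[316.7, 166.4], [332.8, 174.4]] [[ 0.5512 -0.1804  0.1468]]
0.2 [[317.9, 169.4], [333.6, 178.2]] [[ 0.5476 -0.1797  0.1381]]
0.15 [[319.0, 172.5], [334.2, 181.9]] [[ 0.5445 -0.1792  0.1293]]
0.1 [[320.0, 175.5], [334.7, 185.7]] [[ 0.5418 -0.1788  0.1203]]
0.05 [[320.8, 178.6], [334.9, 189.4]] [[ 0.5395 -0.1784  0.1112]]
0 [[321.4, 181.8], [335.0, 193.2]] [[ 0.5377 -0.1781  0.102 ]]
```

step_arm(dr=[[0,0,0],[0,0,0],[0,0,0],[0,0,0],[0,0,0],[0,0,0],[0,0,0],[0,0,0]], xyz=[[0,-0.1,-0.5],[0,0.1,-0.5],[0,0.12,-0.4],[0,0.1,-0.12],[0,0.05,0.0],[0,0.0,0.18],[0,-0.07,0.36],[0,-0.11,0.5]], gripper=[0,0,0,0,0,0,0,0])

```text
time: 5.45
ee_pos: [0.5418, -0.1791, 0.1296]
tcp_rot: [-180.0, -0.0, 80.6]
wrist_force: [-2.3, 1.2, 1.5]
opening: 0.0002
```

```bash
python3 mv.py .5377 -.178 .115 80.33; python3 - <<'E'
from h import *
for n,b in(('side',(280,130,350,230)),):
    p=shot(n); crop(p['image'],*b,6,'k3'+n)
E
```

```text
t 5.45 pos [ 0.5418 -0.1791  0.1296] rot [-1.7995e+02 -1.0000e-02  8.0600e+01] F [-2.3  1.2  1.5] op 0.0002
xyz [0.011, -0.104, 0.365] dr [-0.001, -0.0, 0.005]
```

View pics/k3side.png

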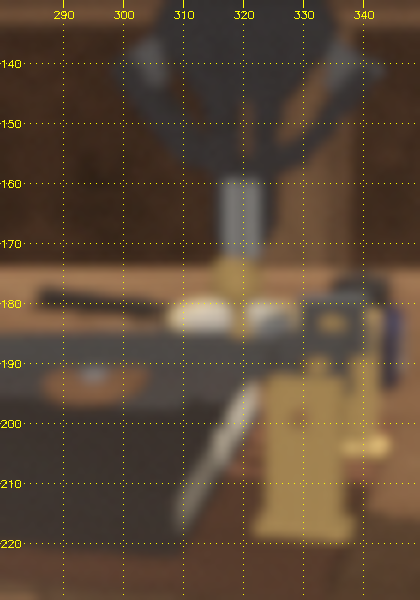

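step_arm(dr=[[0,0,0],[0,0,0],[0,0,0],[0,0,0],[0,0,0],[0,0,0],[0,0,0],[0,0,0]], xyz=[[0,-0.04,0.08],[0,-0.06,0.15],[0,-0.07,0.22],[0,-0.08,0.28],[0,-0.09,0.33],[0,-0.09,0.35],[0,-0.09,0.35],[0,-0.09,0.35]], gripper=[0,0,0,0,0,0,0,0])

```text
time: 6.3
ee_pos: [0.539, -0.1788, 0.1165]
tcp_rot: [180.0, 0.0, 80.6]
wrist_force: [-0.7, 0.2, 0.4]
opening: -0.0002
```

```bash
python3 mv.py .5377 -.178 .115 80.33
```

```text
t 6.3 pos [ 0.539  -0.1788  0.1165] rot [179.98   0.    80.6 ] F [-0.7  0.2  0.4] op -0.0002
xyz [0.014, -0.035, 0.037] dr [0.0, 0.0, 0.005]
```

step_arm(dr=[[0,0,0],[0,0,0],[0,0,0],[0,0,0],[0,0,0],[0,0,0],[0,0,0],[0,0,0]], xyz=[[0,-0.02,0.02],[0,-0.03,0.04],[0,-0.03,0.04],[0,-0.03,0.04],[0,-0.03,0.04],[0,-0.03,0.04],[0,-0.03,0.04],[0,-0.03,0.04]], gripper=[0,0,0,0,0,0,0,0])

```text
time: 7.1
ee_pos: [0.5376, -0.1785, 0.1149]
tcp_rot: [180.0, -0.0, 80.6]
wrist_force: [0.5, -1.1, 1.3]
opening: -0.0002
```

step_arm(dr=[[0,0,0],[0,0,0],[0,0,-0.05],[0,0,-0.1],[0,0,-0.15],[0,0,-0.2],[0,0,-0.24],[0,0,-0.24]], xyz=[[0,0,-0.2],[0,0,-1],[0.2,0,-2],[1.2,0,-3],[2.4,0.1,-3],[3.6,0.3,-3],[4.8,0.4,-3],[6.0,0.5,-3]], gripper=[0,0,0,0,0.4,0.7,0.7,0.7])

```text
time: 7.9
ee_pos: [0.5967, 0.057, 0.2356]
tcp_rot: [180.0, 0.0, 94.4]
wrist_force: [0.1, -0.4, 0.6]
opening: 0.058
```

```bash
python3 mv.py .5716 .2528 .1 95.1; python3 - <<'E'
from h import *
for n,b in(('side',(240,150,350,230)),('top',(315,135,400,228))):
    p=shot(n); crop(p['image'],*b,6,'k4'+n)
    import pickle;pickle.dump(p,open(n+'1.pkl','wb'))
E
```

```text
t 7.9 pos [0.5967 0.057  0.2356] rot [179.97   0.    94.43] F [ 0.1 -0.4  0.6] op 0.058
xyz [4.929, -0.249, 3.389] dr [0.001, 0.0, -0.012]
```

View pics/k4side.png

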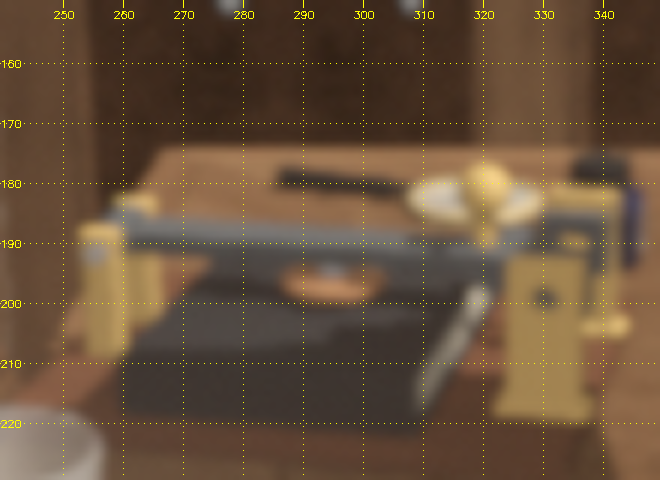

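View pics/k4top.png

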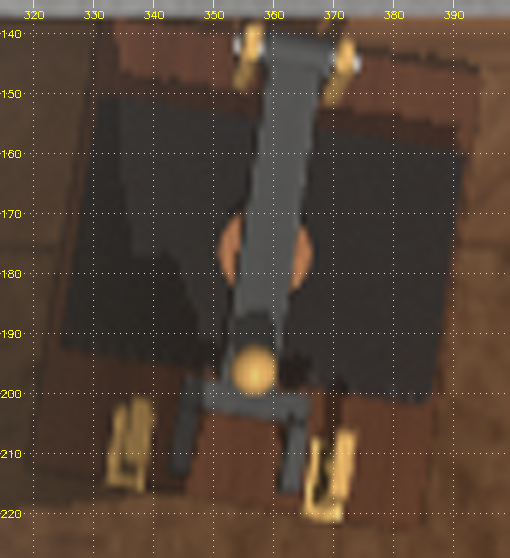

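```bash
python3 - <<'E'
from h import *
import pickle
p=pickle.load(open('side1.pkl','rb'));o=bot.get_obs()
print(o['ee_pos'],proj(p,o['ee_pos']))
crop(p['image'],260,90,330,165,8,'k5',5)
q=pickle.load(open('side1.pkl','rb'));crop(q['image'],310,170,350,225,11,'k6',5)
E
```

```text
[0.59703917 0.06008302 0.23458718] [[292.58171359 155.25527928]]
```

View pics/k5.png

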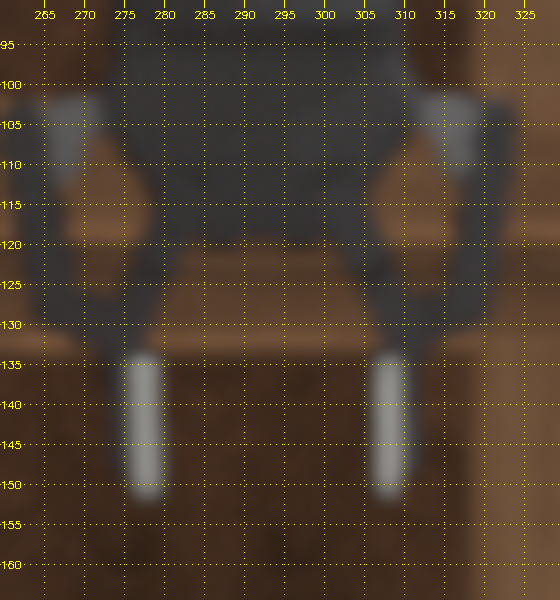

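View pics/k6.png

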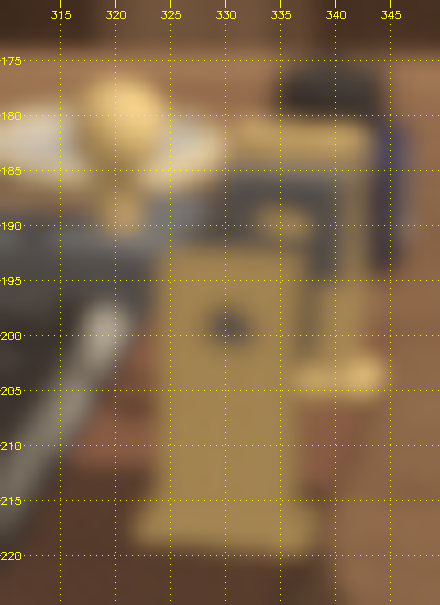

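```bash
python3 - <<'E' | tail -n +2
from loc import *
for sh_ in (0,-.35):
  for n,y,z,u,x0 in(('mouth',-.1122,.07,330.4,.5083),('knob',-.1781,.102,320.6,.5377)):
    xs=np.linspace(x0-.02,x0+.02,81); U=proj(S,np.c_[xs,0*xs+y,0*xs+z])
    i=abs(U[:,0]+sh_-u).argmin(); print(sh_,n,xs[i].round(4),x0,U[i])
    # top view of same
# knob in top view : measured approx (356.8,196)
print('top knob pred',proj(T,[[.5377,-.1781,.102]]),par[7:9])
E
```

```text
-0.3235 -0.7466] -9.67103889877128
theta [0.87029951] [-0.09722229  0.21581592  0.23150841  0.01105456] knob [[ 0.62662797 -0.19321444  0.2320637 ]]
rod [0.57582808 0.20547138 0.08927768] 5.115234377655755 [ 0.5   0.39  0.59  0.14 -0.15  1.06 -0.16]
head [0.56936405 0.27768264 0.045     ] tip [0.58229212 0.13326012 0.045     ]
mouth [[ 0.50834383 -0.11219231  0.07      ]]
far [[ 0.48818489 -0.23048693  0.07      ]]
knob0 [[ 0.5376959  -0.17805926  0.102     ]]
tumblerbase [0.72289027 0.13642829 0.        ]
case [0.68044884 0.25720574 0.        ]
0 mouth 0.5123 0.5083 [330.45880867 200.62258757]
0 knob 0.5407 0.5377 [320.65073567 182.48697706]
-0.35 mouth 0.5113 0.5083 [330.82343444 200.6256267 ]
-0.35 knob 0.5397 0.5377 [320.99806548 182.48939492]
top knob pred [[357.15031293 197.30573505]] [-0.29582284  0.40077151]
```

```bash
python3 - <<'E' 
from h import *
import pickle
t=pickle.load(open('top1.pkl','rb'));s=pickle.load(open('side1.pkl','rb'))
crop(t['image'],325,185,385,225,13,'k7',5)
crop(s['image'],310,172,332,195,24,'k8',2)
E
```

```text
(no output)
```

View pics/k7.png

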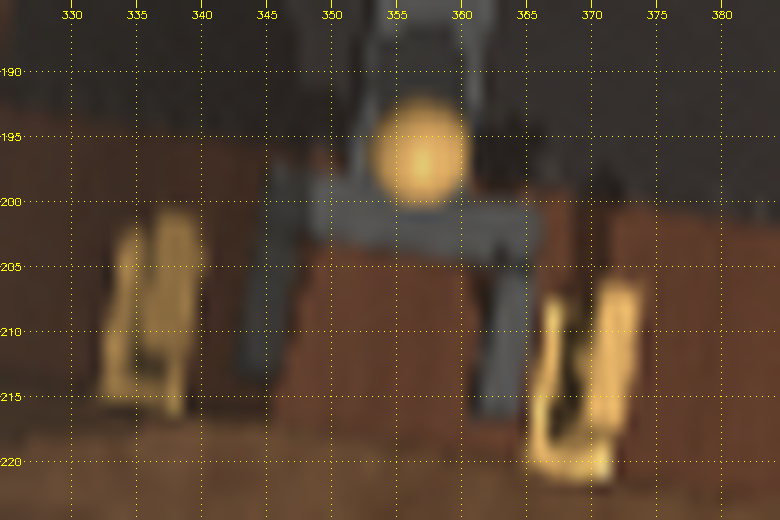

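View pics/k8.png

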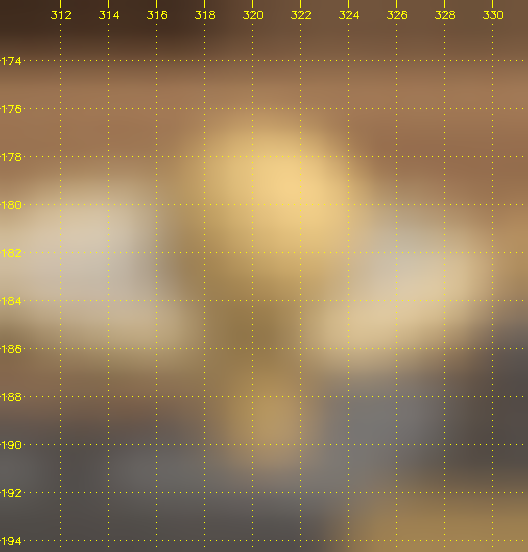

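```bash
python3 - <<'E' | tail -n 4
import fit
fit.par[7:11]=[-.3,-.7,0,-.9]
from loc import *
print('----')
r=least_squares(g,[.55,.2,0.]);print('rod',r.x,np.degrees(r.x[2]),np.round(r.fun,2));print('grip',rp(r.x,.0475),rp(r.x,.0725))
# press refit with given shifts: knob/hole/knob-up
def k(q):
    P=np.array([q[0],q[1],fit.par[2]])
    w=lambda c,X:proj(C[c],W(P,np.array(X)*mm))[0]+sh[c]
    return np.r_[w('S',knob(q[2]))-(320.9,181.3),w('T',knob(q[2]))-(357,196.2),w('S',(-125,60,70))-(330.4,199.3),w('S',knob(q[3]))-(290,135.3),w('T',knob(q[3]))-(366,159.7)]
r=least_squares(k,[.62,-.19,0,.87]);print(r.x,r.fun.round(2))
E
python3 mv.py .5716 .2528 .1 95.1
```

```text
----
rod [0.57524698 0.20576981 0.08403248] 4.814706274369509 [ 0.39 -0.65  0.5  -0.68  0.25  1.01  0.53]
grip [0.57126013 0.2531022  0.045     ] [0.56916179 0.27801399 0.045     ]
[ 0.62387613 -0.19297762  0.00161822  0.85193528] [-0.05  0.13  0.04 -0.37  0.63  0.35  0.44  0.68  0.2  -0.75]
t 8.0 pos [0.597  0.0601 0.2346] rot [-1.7997e+02 -6.0000e-02  9.4660e+01] F [ 0.4 -1.1 -0.4] op 0.0597
xyz [4.85, -0.241, 3.37] dr [-0.0, -0.001, -0.008]
```

step_arm(dr=[[0,0,-0.008],[0,0,-0.008],[0,0,-0.008],[0,0,-0.008],[0,0,-0.008],[0,0,-0.008],[0,0,-0.008],[0,0,-0.008]], xyz=[[1.0,-0.05,0],[2.2,-0.1,0],[3.4,-0.16,0],[4.5,-0.22,0.5],[4.85,-0.24,1.6],[4.85,-0.24,2.7],[4.85,-0.24,3.4],[4.85,-0.24,3.4]], gripper=[0.7,0.7,0.7,0.7,0.7,0.7,0.7,0.7])

```text
time: 8.8
ee_pos: [0.57, 0.2466, 0.0946]
tcp_rot: [-179.6, 0.1, 94.8]
wrist_force: [-0.1, -0.6, -0.1]
opening: 0.0596
```

```bash
python3 mv.py .5715 .2530 .026 95.0; python3 - <<'E'
from h import *
p=shot('side'); crop(p['image'],250,180,350,300,5,'r1',10); print(proj(p,bot.get_obs()['ee_pos']))
E
```

```text
t 8.8 pos [0.57   0.2466 0.0946] rot [-1.796e+02  1.400e-01  9.482e+01] F [-0.1 -0.6 -0.1] op 0.0596
xyz [0.16, 0.063, 1.715] dr [-0.007, 0.002, -0.003]
[[299.0997755  250.28851784]]
```

View pics/r1.png

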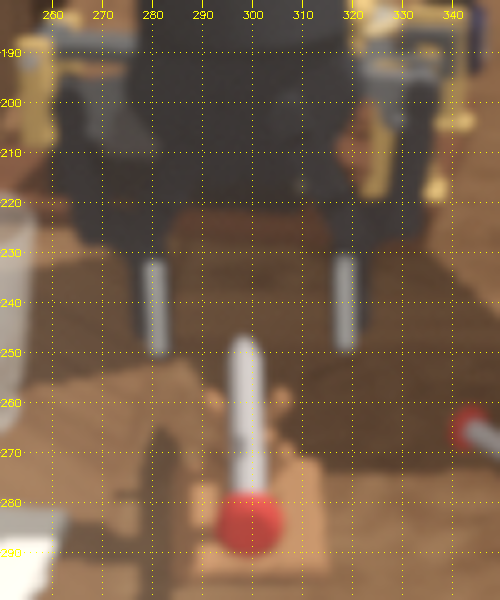

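step_arm(dr=[[0,0,0],[0,0,0],[0,0,0],[0,0,0],[0,0,0],[0,0,0],[0,0,0],[0,0,0]], xyz=[[0.05,0.03,0.5],[0.05,0.04,1.0],[0.05,0.04,1.4],[0.05,0.04,1.65],[0.05,0.04,1.72],[0.05,0.04,1.72],[0.05,0.04,1.72],[0.05,0.04,1.72]], gripper=[0.7,0.7,0.7,0.7,0.7,0.7,0.7,0.7])

```text
time: 9.65
ee_pos: [0.5741, 0.25, 0.0311]
tcp_rot: [179.9, -0.0, 94.8]
wrist_force: [-0.7, 0.3, -0.7]
opening: 0.0599
```

```bash
python3 mv.py .5715 .2530 .026 95.0; python3 - <<'E'
from h import *
p=shot('side'); crop(p['image'],250,200,350,300,6,'r2',10); print(proj(p,bot.get_obs()['ee_pos']))
E
```

```text
t 9.65 pos [0.5741 0.25   0.0311] rot [ 1.7993e+02 -2.0000e-02  9.4810e+01] F [-0.7  0.3 -0.7] op 0.0599
xyz [0.08, -0.058, 0.127] dr [0.001, -0.0, -0.003]
[[298.15722099 282.69379993]]
```

View pics/r2.png

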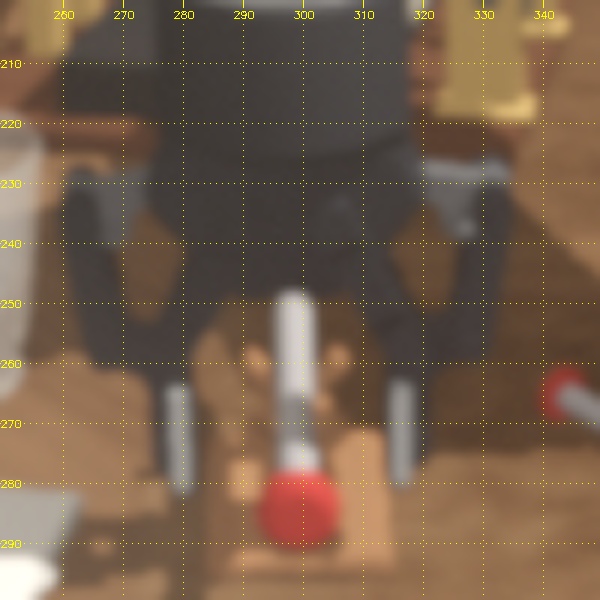

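step_arm(dr=[[0,0,0],[0,0,0],[0,0,0],[0,0,0],[0,0,0],[0,0,0],[0,0,0],[0,0,0]], xyz=[[0.08,-0.06,0.12],[0.08,-0.06,0.13],[0.08,-0.06,0.13],[0.08,-0.06,0.13],[0.08,-0.06,0.13],[0.08,-0.06,0.13],[0.08,-0.06,0.13],[0.08,-0.06,0.13]], gripper=[0.7,0.7,0.4,0.3,0.2,0.1,0.0,0.0], squeeze=50)

```text
time: 10.5
ee_pos: [0.5717, 0.253, 0.0254]
tcp_rot: [179.9, -0.0, 94.8]
wrist_force: [4.8, 0.6, 1.2]
opening: 0.0104
```

```bash
python3 mv.py .5715 .2530 .026 95.0; python3 - <<'E'
from h import *
p=shot('side'); crop(p['image'],250,200,350,300,6,'r3',10)
E
```

```text
t 10.5 pos [0.5717 0.253  0.0254] rot [ 1.7991e+02 -2.0000e-02  9.4810e+01] F [4.8 0.6 1.2] op 0.0104
xyz [0.001, -0.005, -0.016] dr [0.002, -0.0, -0.003]
```

View pics/r3.png

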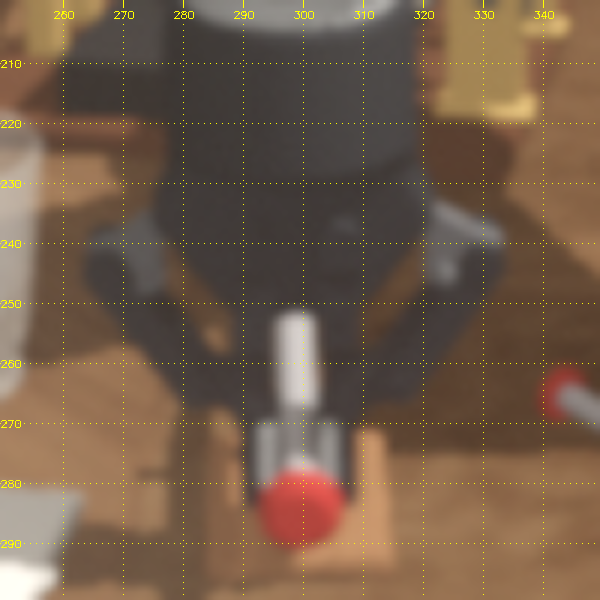

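```bash
python3 mv.py .5334 .0202 .0504 80.4
```

```text
t 10.55 pos [0.5717 0.253  0.0254] rot [ 1.7991e+02 -2.0000e-02  9.4810e+01] F [5.3 1.3 1.4] op 0.0107
xyz [-5.719, -1.441, -0.63] dr [0.002, -0.001, 0.252]
```

step_arm(dr=[[0,0,0],[0,0,0],[0,0,0],[0,0,0.05],[0,0,0.1],[0,0,0.15],[0,0,0.2],[0,0,0.25]], xyz=[[0,0,-0.3],[0,0,-1.0],[0,0,-1.6],[-0.6,-0.2,-1.8],[-1.4,-0.4,-1.8],[-2.2,-0.6,-1.8],[-3.0,-0.8,-1.8],[-3.8,-1.0,-1.8]], gripper=[0,0,0,0,0,0,0,0])

```text
time: 11.35
ee_pos: [0.5428, 0.0968, 0.0972]
tcp_rot: [-179.9, 0.0, 80.4]
wrist_force: [0.2, 0.1, -1.0]
opening: 0.0103
```

```bash
python3 mv.py .5334 .0202 .0504 80.4;python3 - <<'E'
from h import *
import pickle
o=bot.get_obs()
for n in('side','top'):
    p=shot(n,'r4'+n);pickle.dump((p,o),open('r4%s.pkl'%n,'wb'))
crop(cv2.imread('pics/r4side.png')[:,:,::-1],240,130,380,270,4,'r4s')
E
```

```text
t 11.35 pos [0.5428 0.0968 0.0972] rot [-1.7993e+02  1.0000e-02  8.0390e+01] F [ 0.2  0.1 -1. ] op 0.0103
xyz [-1.928, 0.09, 1.169] dr [-0.001, 0.0, -0.0]
```

View pics/r4s.png

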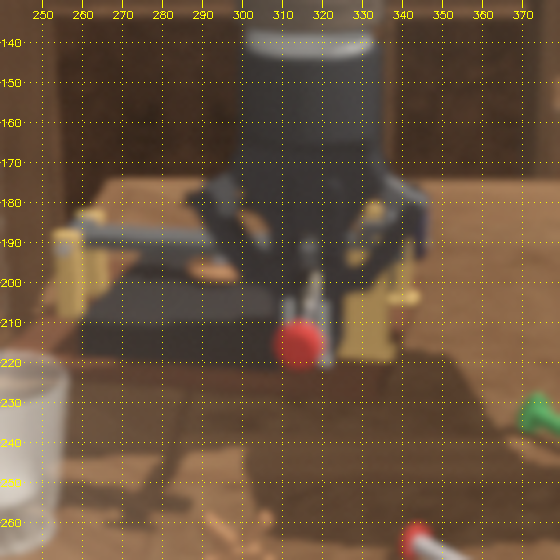

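View pics/r4top.png

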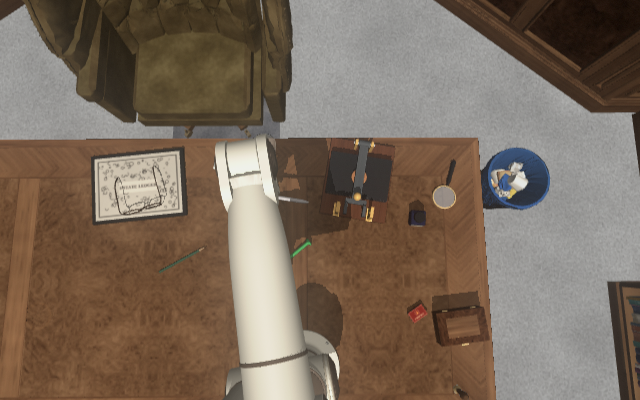

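```bash
python3 - <<'E'
from h import *
import pickle
p,o=pickle.load(open('r4top.pkl','rb'));crop(p['image'],265,185,385,230,6.5,'r5',5)
# predicted tip/ shank line
from scipy.spatial.transform import Rotation as Ro
e=o['ee_pos'];R=Ro.from_euler('xyz',o['tcp_rot'],degrees=True).as_matrix()
for d in(.12,.102,.05): print(d,(e-R[:,0]*d-R[:,2]*.0196).round(4),proj(p,e-R[:,0]*d-R[:,2]*.0196))
E
```

```text
0.12 [ 0.5228 -0.0215  0.1168] [[307.47255717 201.53608122]]
0.102 [ 0.5258 -0.0037  0.1168] [[301.77184266 200.61075236]]
0.05 [0.5345 0.0475 0.1168] [[285.32056214 197.9404126 ]]
```

View pics/r5.png

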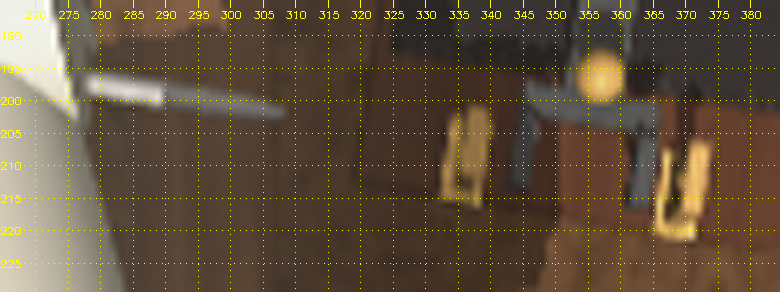

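```bash
python3 - <<'E' | tail -n 12
from loc import *
import pickle
print('----')
p=pickle.load(open('top1.pkl','rb'))
for X in (.6215,.6239,.6255):
    P=np.array([X,-.193,par[2]])
    w=lambda q:(proj(p,W(P,np.array(q,float)*mm))[0]+(0.2,.35)).round(1).tolist()
    print(X,[ (q,w(q)) for q in ((-108,55,88),(-142,55,88),(-142,55,15),(-108,-55,88),(-142,-55,88),(-142,-55,15),(-142,30,85),(-142,-30,85),(-85,0,102))])
pp=pickle.load(open('side1.pkl','rb'))
P0=np.array([.6239,-.193,par[2]])
print(proj(pp,W(P0,np.array([(-108,60,88),(-142,60,88),(-108,60,40),(-142,60,40)])*mm)).round(1).tolist())
f=P0
a=cv2.resize(p['image'][185:228,320:390,::-1],None,fx=11,fy=11,interpolation=cv2.INTER_CUBIC)
def box(x0,x1,y0,y1,z0,z1):
    v=np.array([(x,y,z) for x in(x0,x1) for y in(y0,y1) for z in(z0,z1)],float)*mm
    return [(v[i],v[j]) for i in range(8) for j in range(i) if (abs(v[i]-v[j])>1e-9).sum()==1]
for b in (box(-142,-108,50,60,15,88),box(-142,-108,-60,-50,15,88),box(-142,-108,25,35,55,85),box(-142,-108,-35,-25,55,85)):
    for s,e in b:
        q=(proj(p,W(P0,[s,e]))+(0.2,.35)-[320,185]+.5)*11
        cv2.line(a,*[tuple(int(m) for m in k) for k in q],(0,255,0),1)
cv2.imwrite('pics/w5.png',a)
E
```

```text
rod [0.57582808 0.20547138 0.08927768] 5.115234377655755 [ 0.5   0.39  0.59  0.14 -0.15  1.06 -0.16]
head [0.56936405 0.27768264 0.045     ] tip [0.58229212 0.13326012 0.045     ]
mouth [[ 0.50834383 -0.11219231  0.07      ]]
far [[ 0.48818489 -0.23048693  0.07      ]]
knob0 [[ 0.5376959  -0.17805926  0.102     ]]
tumblerbase [0.72289027 0.13642829 0.        ]
case [0.68044884 0.25720574 0.        ]
----
0.6215 [((-108, 55, 88), [339.0, 202.6]), ((-142, 55, 88), [337.3, 213.0]), ((-142, 55, 15), [336.2, 215.6]), ((-108, -55, 88), [373.1, 208.2]), ((-142, -55, 88), [371.6, 218.6]), ((-142, -55, 15), [368.5, 220.9]), ((-142, 30, 85), [345.0, 214.4]), ((-142, -30, 85), [363.7, 217.5]), ((-85, 0, 102), [357.5, 197.7])]
0.6239 [((-108, 55, 88), [339.0, 201.9]), ((-142, 55, 88), [337.3, 212.3]), ((-142, 55, 15), [336.2, 214.9]), ((-108, -55, 88), [373.1, 207.4]), ((-142, -55, 88), [371.5, 217.9]), ((-142, -55, 15), [368.5, 220.2]), ((-142, 30, 85), [345.0, 213.7]), ((-142, -30, 85), [363.6, 216.7]), ((-85, 0, 102), [357.5, 196.9])]
0.6255 [((-108, 55, 88), [339.0, 201.4]), ((-142, 55, 88), [337.3, 211.8]), ((-142, 55, 15), [336.2, 214.4]), ((-108, -55, 88), [373.1, 206.9]), ((-142, -55, 88), [371.5, 217.4]), ((-142, -55, 15), [368.5, 219.7]), ((-142, 30, 85), [345.0, 213.2]), ((-142, -30, 85), [363.6, 216.2]), ((-85, 0, 102), [357.5, 196.4])]
[[325.0, 193.9], [337.3, 194.7], [324.9, 210.3], [337.0, 211.2]]
```

View pics/w5.png

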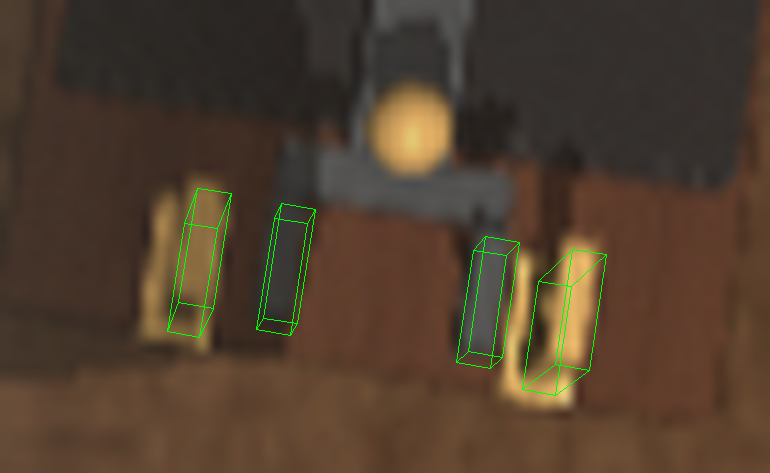

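```bash
python3 mv.py .5352 .0222 .0504 80.33
```

```text
t 11.45 pos [0.5427 0.095  0.0974] rot [-1.7993e+02  6.0000e-02  8.0220e+01] F [ 0.7  0.9 -0.6] op 0.0106
xyz [-1.824, 0.126, 1.176] dr [-0.001, 0.001, -0.002]
```

step_arm(dr=[[0,0,0],[0,0,0],[0,0,0],[0,0,0],[0,0,0],[0,0,0],[0,0,0],[0,0,0]], xyz=[[-0.6,0.04,0.3],[-1.2,0.08,0.6],[-1.7,0.12,0.9],[-1.82,0.13,1.1],[-1.82,0.13,1.18],[-1.82,0.13,1.18],[-1.82,0.13,1.18],[-1.82,0.13,1.18]], gripper=[0,0,0,0,0,0,0,0])

```text
time: 12.25
ee_pos: [0.5373, 0.0261, 0.0503]
tcp_rot: [180.0, -0.0, 80.5]
wrist_force: [0.3, -1.0, -1.2]
opening: 0.0105
```

```bash
python3 mv.py .5352 .0222 .0504 80.33;python3 - <<'E'
from h import *
import pickle
o=bot.get_obs()
for n in('side','top'):
    p=shot(n,'r6'+n);pickle.dump((p,o),open('r6%s.pkl'%n,'wb'))
    if n=='side': crop(p['image'],280,150,360,230,7,'r6s')
    else: crop(p['image'],290,185,380,230,8.5,'r6t',5)
from scipy.spatial.transform import Rotation as Ro
e=o['ee_pos'];R=Ro.from_euler('xyz',o['tcp_rot'],degrees=True).as_matrix()
for d in(.12,.102,.05): print(d,(e-R[:,0]*d-R[:,2]*.0196).round(4),proj(p,e-R[:,0]*d-R[:,2]*.0196))
E
```

```text
t 12.25 pos [0.5373 0.0261 0.0503] rot [ 1.7996e+02 -2.0000e-02  8.0550e+01] F [ 0.3 -1.  -1.2] op 0.0105
xyz [-0.105, -0.037, -0.003] dr [0.001, -0.0, 0.004]
0.12 [ 0.5176 -0.0923  0.0698] [[329.73581317 205.14324003]]
0.102 [ 0.5206 -0.0745  0.0698] [[324.2407883  204.26657573]]
0.05 [ 0.5291 -0.0232  0.0699] [[308.38164453 201.73644249]]
```

View pics/r6s.png

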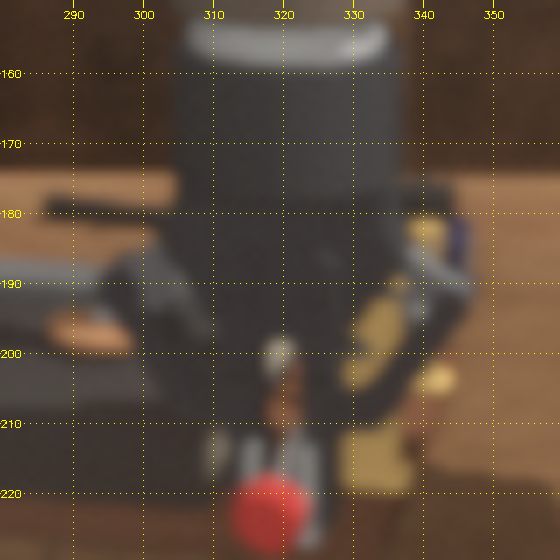

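View pics/r6t.png

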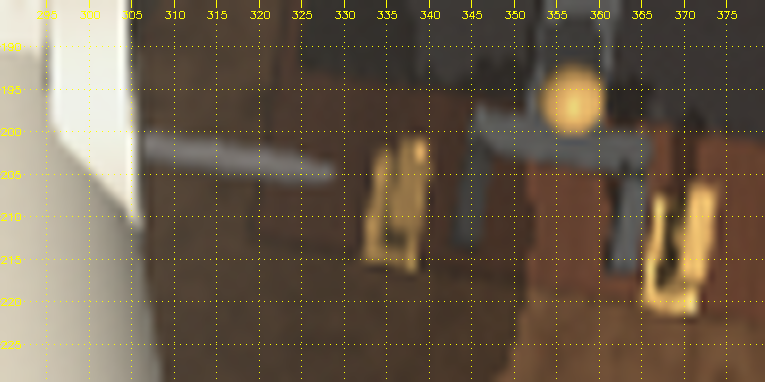

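step_arm(dr=[[0,0,0.003],[0,0,0.003],[0,0,0.003],[0,0,0.003],[0,0,0.003],[0,0,0.003],[0,0,0.003],[0,0,0.003]], xyz=[[-0.05,-0.035,0],[-0.15,-0.035,0],[-0.25,-0.035,0],[-0.35,-0.035,0],[-0.4,-0.035,0],[-0.4,-0.035,0],[-0.4,-0.035,0],[-0.4,-0.035,0]], gripper=[0,0,0,0,0,0,0,0])

```text
time: 13.15
ee_pos: [0.533, 0.0098, 0.0497]
tcp_rot: [-180.0, 0.0, 80.3]
wrist_force: [0.0, -0.0, -0.9]
opening: 0.0104
```

```bash
cat > pf.py <<'E'
from h import *
from scipy.spatial.transform import Rotation as Ro
# TCP in press frame
P=(.6257,-.191,np.radians(-9.67))
def st():
    o=bot.get_obs();c,s=np.cos(P[2]),np.sin(P[2]);d=o['ee_pos'][:2]-P[:2]
    F=o['wrist_force'];f=lambda v:np.round([c*v[0]+s*v[1],-s*v[0]+c*v[1],v[2]],1)
    print('t',round(o['time'],2),'press mm',np.round([1e3*(c*d[0]+s*d[1]),1e3*(-s*d[0]+c*d[1]),1e3*o['ee_pos'][2]],1),'F',f(F),'M',f(10*o['torque'])/10,'rot',o['tcp_rot'].round(2),'op',round(o['opening'],4))
if __name__=='__main__': st()
E
python3 pf.py; python3 - <<'E'
from h import *
p=shot('top'); crop(p['image'],290,185,380,230,8.5,'r7t',5)
E
```

```text
t 13.15 press mm [-125.1  182.4   49.7] F [ 0.  -0.  -0.9] M [ 0.04 -0.04 -0.02] rot [-180.      0.     80.32] op 0.0104
```

View pics/r7t.png

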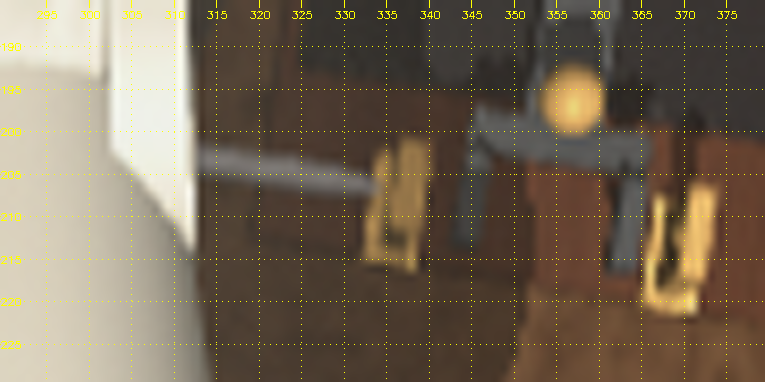

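step_arm(dr=[[0,0,0],[0,0,0],[0,0,0],[0,0,0],[0,0,0],[0,0,0],[0,0,0],[0,0,0]], xyz=[[-0.04,0,-0.015],[-0.08,0,-0.015],[-0.12,0,-0.015],[-0.16,0,-0.015],[-0.2,0,-0.015],[-0.2,0,-0.015],[-0.2,0,-0.015],[-0.2,0,-0.015]], gripper=[0,0,0,0,0,0,0,0])

```text
time: 14.0
ee_pos: [0.5316, 0.0019, 0.0503]
tcp_rot: [-180.0, 0.0, 80.3]
wrist_force: [-0.5, 0.4, -0.3]
opening: 0.0105
```

```bash
python3 pf.py
```

```text
t 14.0 press mm [-125.1  174.4   50.3] F [-0.6  0.4 -0.3] M [-0.02 -0.01  0.01] rot [-180.      0.     80.32] op 0.0105
```

step_arm(dr=[[0,0,0],[0,0,0],[0,0,0],[0,0,0],[0,0,0],[0,0,0],[0,0,0],[0,0,0]], xyz=[[-0.05,0,0],[-0.1,0,0],[-0.15,0,0],[-0.2,0,0],[-0.25,0,0],[-0.3,0,0],[-0.3,0,0],[-0.3,0,0]], gripper=[0,0,0,0,0,0,0,0])

```text
time: 14.8
ee_pos: [0.5296, -0.01, 0.0503]
tcp_rot: [180.0, -0.0, 80.3]
wrist_force: [-0.1, 0.1, -1.5]
opening: 0.0104
```

```bash
python3 pf.py; python3 - <<'E'
from h import *
p=shot('top'); crop(p['image'],290,185,380,230,8.5,'r8t',5)
E
```

```text
t 14.8 press mm [-125.1  162.3   50.3] F [-0.2  0.  -1.5] M [ 0.01 -0.02  0.01] rot [180.    -0.    80.31] op 0.0104
```

View pics/r8t.png

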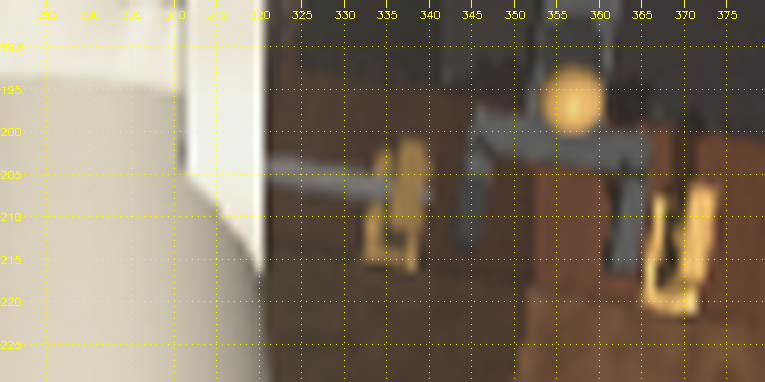

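step_arm(dr=[[0,0,0],[0,0,0],[0,0,0],[0,0,0],[0,0,0],[0,0,0],[0,0,0],[0,0,0]], xyz=[[-0.06,0,0],[-0.12,0,0],[-0.18,0,0],[-0.24,0,0],[-0.3,0,0],[-0.36,0,0],[-0.4,0,0],[-0.4,0,0]], gripper=[0,0,0,0,0,0,0,0])

```text
time: 15.65
ee_pos: [0.5269, -0.0259, 0.0503]
tcp_rot: [-180.0, 0.0, 80.3]
wrist_force: [-0.1, -0.0, -1.4]
opening: 0.0105
```

```bash
python3 pf.py
```

```text
t 15.65 press mm [-125.2  146.1   50.3] F [-0.1 -0.  -1.4] M [0.05 0.03 0.03] rot [-180.     0.    80.3] op 0.0105
```

step_arm(dr=[[0,0,0],[0,0,0],[0,0,0],[0,0,0],[0,0,0],[0,0,0],[0,0,0],[0,0,0]], xyz=[[-0.08,0,0],[-0.16,0,0],[-0.24,0,0],[-0.32,0,0],[-0.4,0,0],[-0.48,0,0],[-0.5,0,0],[-0.5,0,0]], gripper=[0,0,0,0,0,0,0,0])

```text
time: 16.45
ee_pos: [0.5235, -0.0456, 0.0503]
tcp_rot: [180.0, -0.0, 80.3]
wrist_force: [-0.5, 0.1, -1.7]
opening: 0.0103
```

```bash
python3 pf.py; python3 - <<'E'
from h import *
p=shot('top'); crop(p['image'],290,185,380,230,8.5,'r9t',5)
E
```

```text
t 16.45 press mm [-125.1  126.2   50.3] F [-0.5  0.  -1.7] M [-0.01 -0.07 -0.06] rot [180.   -0.   80.3] op 0.0103
```

View pics/r9t.png

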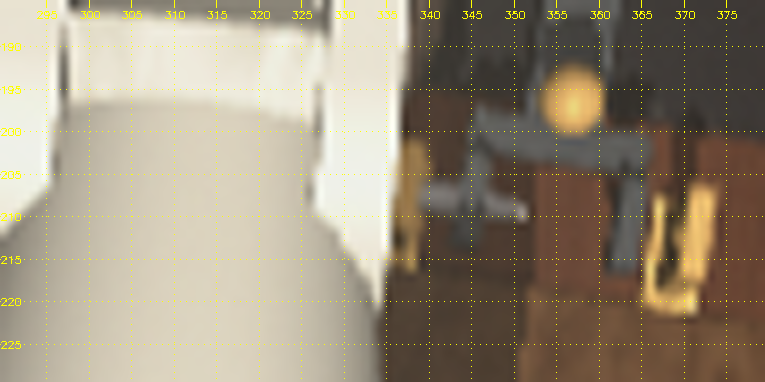

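step_arm(dr=[[0,0,0],[0,0,0],[0,0,0],[0,0,0],[0,0,0],[0,0,0],[0,0,0],[0,0,0]], xyz=[[-0.08,0,0],[-0.16,0,0],[-0.24,0,0],[-0.32,0,0],[-0.4,0,0],[-0.48,0,0],[-0.56,0,0],[-0.6,0,0]], gripper=[0,0,0,0,0,0,0,0])

```text
time: 17.3
ee_pos: [0.5195, -0.0694, 0.0503]
tcp_rot: [180.0, 0.0, 80.3]
wrist_force: [1.1, -0.5, -0.7]
opening: 0.0106
```

```bash
python3 pf.py
```

```text
t 17.3 press mm [-125.1  102.    50.3] F [ 1.2 -0.3 -0.7] M [ 0.06 -0.01 -0.02] rot [180.    0.   80.3] op 0.0106
```

step_arm(dr=[[0,0,0],[0,0,0],[0,0,0],[0,0,0],[0,0,0],[0,0,0],[0,0,0],[0,0,0]], xyz=[[-0.07,0,0],[-0.14,0,0],[-0.21,0,0],[-0.28,0,0],[-0.35,0,0],[-0.42,0,0],[-0.48,0,0],[-0.48,0,0]], gripper=[0,0,0,0,0,0,0,0])

```text
time: 18.1
ee_pos: [0.5163, -0.0883, 0.0503]
tcp_rot: [180.0, 0.0, 80.3]
wrist_force: [0.8, -1.1, -0.6]
opening: 0.01
```

```bash
python3 pf.py; python3 - <<'E'
from h import *
p=shot('top'); crop(p['image'],310,185,390,230,8.5,'r10t',5)
p=shot('side'); crop(p['image'],290,150,370,230,7,'r10s',5)
E
```

```text
t 18.1 press mm [-125.1   82.9   50.3] F [ 1.  -1.  -0.6] M [ 0.03  0.08 -0.02] rot [180.    0.   80.3] op 0.01
```

View pics/r10t.png

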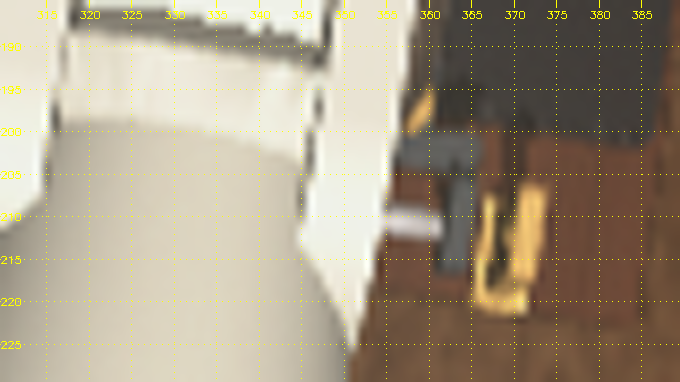

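View pics/r10s.png

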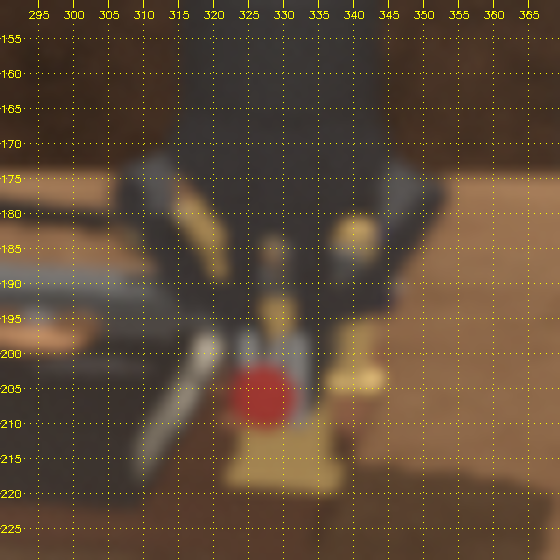

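step_arm(dr=[[0,0,0],[0,0,0],[0,0,0],[0,0,0],[0,0,0],[0,0,0],[0,0,0],[0,0,0]], xyz=[[-0.06,0,0],[-0.12,0,0],[-0.16,0,0],[-0.16,0,0],[-0.16,0,0],[-0.16,0,0],[-0.16,0,0],[-0.16,0,0]], gripper=[0,0,0,0,0.3,0.5,0.5,0.5])

```text
time: 19.0
ee_pos: [0.5153, -0.0943, 0.0503]
tcp_rot: [180.0, 0.0, 80.3]
wrist_force: [-0.4, 0.4, -0.2]
opening: 0.0421
```

```bash
python3 pf.py
```

```text
t 19.0 press mm [-125.1   76.8   50.3] F [-0.5  0.3 -0.2] M [-0.01 -0.02  0.01] rot [179.99   0.    80.32] op 0.0421
```

step_arm(dr=[[0,0,0],[0,0,0],[0,0,0],[0,0,0],[0,0,0],[0,0,0],[0,0,0],[0,0,0]], xyz=[[0,0,-0.6],[0,0,-1.4],[0.5,0,-1.6],[1.3,0,-1.6],[1.9,0,-1.6],[1.9,0,-1.6],[1.9,0,-1.6],[1.9,0,-1.6]], gripper=[0.5,0.5,0.3,0,0,0,0,0])

```text
time: 19.8
ee_pos: [0.5279, -0.0199, 0.1142]
tcp_rot: [-180.0, 0.0, 80.3]
wrist_force: [0.1, -0.2, 0.0]
opening: 0.0001
```

```bash
python3 pf.py; python3 - <<'E'
from h import *
p=shot('top'); crop(p['image'],310,185,390,230,8.5,'r11t',5)
p=shot('side'); crop(p['image'],290,150,370,230,7,'r11s',5)
E
```

```text
t 19.8 press mm [-125.2  152.2  114.2] F [ 0.2 -0.2  0. ] M [-0.01 -0.04  0.04] rot [-1.7999e+02  1.0000e-02  8.0300e+01] op 0.0001
```

View pics/r11t.png

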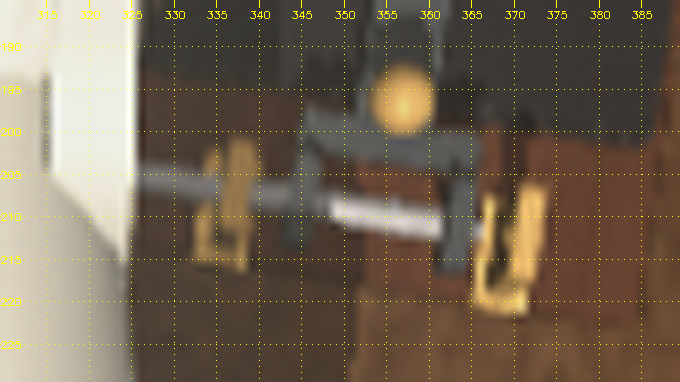

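View pics/r11s.png

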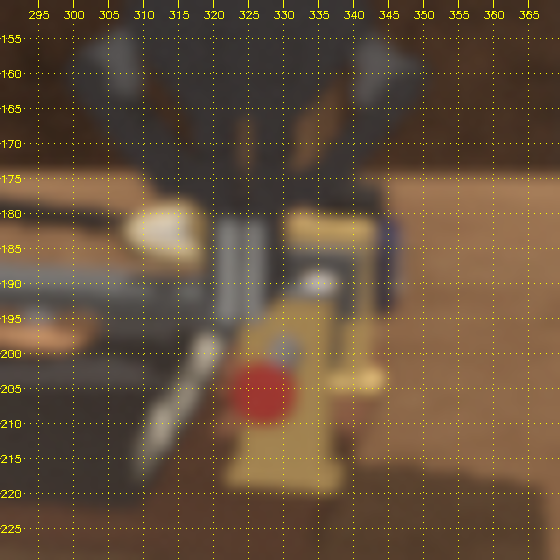

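step_arm(dr=[[0,0,0],[0,0,0],[0,0,0],[0,0,0],[0,0,0],[0,0,0],[0,0,0],[0,0,0]], xyz=[[0,0,0.5],[0,0,1.1],[0,0,1.5],[0,0,1.5],[-0.15,0,1.5],[-0.35,0,1.5],[-0.5,0,1.5],[-0.5,0,1.5]], gripper=[0,0,0,0,0,0,0,0])

```text
time: 20.7
ee_pos: [0.5249, -0.0401, 0.0551]
tcp_rot: [179.9, 0.0, 80.2]
wrist_force: [0.4, -0.3, -1.3]
opening: -0.0002
```

```bash
python3 pf.py
```

```text
t 20.7 press mm [-124.7  131.8   55.1] F [ 0.4 -0.2 -1.3] M [-0.    0.06  0.  ] rot [179.93   0.    80.24] op -0.0002
```

Advance gently in steps, watching the force.

step_arm(dr=[[0,0,0],[0,0,0],[0,0,0],[0,0,0],[0,0,0],[0,0,0],[0,0,0],[0,0,0]], xyz=[[-0.06,0,0],[-0.12,0,0],[-0.18,0,0],[-0.24,0,0],[-0.3,0,0],[-0.36,0,0],[-0.42,0,0],[-0.45,0,0]], gripper=[0,0,0,0,0,0,0,0])

```text
time: 21.5
ee_pos: [0.5215, -0.0571, 0.0543]
tcp_rot: [-180.0, 0.0, 80.3]
wrist_force: [0.4, -0.3, -1.1]
opening: 0.0001
```

```bash
python3 pf.py; python3 - <<'E'
from h import *
p=shot('top'); crop(p['image'],310,185,390,230,8.5,'r12t',5)
E
```

```text
t 21.5 press mm [-125.2  114.5   54.3] F [ 0.4 -0.3 -1.1] M [0.11 0.01 0.  ] rot [-179.99    0.     80.31] op 0.0001
```

View pics/r12t.png

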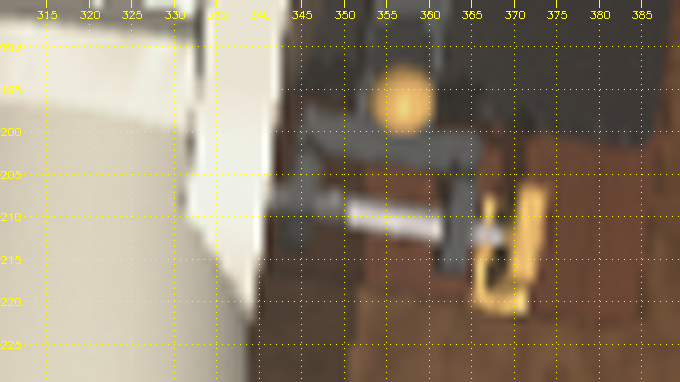

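step_arm(dr=[[0,0,0],[0,0,0],[0,0,0],[0,0,0],[0,0,0],[0,0,0],[0,0,0],[0,0,0]], xyz=[[-0.04,0,0],[-0.08,0,0],[-0.12,0,0],[-0.16,0,0],[-0.2,0,0],[-0.24,0,0],[-0.28,0,0],[-0.3,0,0]], gripper=[0,0,0,0,0,0,0,0])

```text
time: 22.35
ee_pos: [0.5195, -0.0688, 0.0543]
tcp_rot: [-180.0, -0.0, 80.3]
wrist_force: [-0.2, 0.8, 0.4]
opening: 0.0001
```

```bash
python3 pf.py
```

```text
t 22.35 press mm [-125.2  102.6   54.3] F [-0.3  0.8  0.4] M [ 0.03  0.01 -0.07] rot [-180.     -0.     80.31] op 0.0001
```

step_arm(dr=[[0,0,0],[0,0,0],[0,0,0],[0,0,0],[0,0,0],[0,0,0],[0,0,0],[0,0,0]], xyz=[[-0.04,0,0],[-0.08,0,0],[-0.12,0,0],[-0.16,0,0],[-0.2,0,0],[-0.24,0,0],[-0.28,0,0],[-0.3,0,0]], gripper=[0,0,0,0,0,0,0,0])

```text
time: 23.15
ee_pos: [0.5175, -0.0807, 0.0543]
tcp_rot: [-180.0, -0.0, 80.3]
wrist_force: [0.3, 0.1, -0.9]
opening: 0.0004
```

```bash
python3 pf.py; python3 - <<'E'
from h import *
p=shot('top'); crop(p['image'],330,185,400,230,8.5,'r13t',5)
E
```

```text
t 23.15 press mm [-125.2   90.6   54.3] F [ 0.3  0.2 -0.9] M [ 0.09 -0.01  0.  ] rot [-180.     -0.     80.31] op 0.0004
```

View pics/r13t.png

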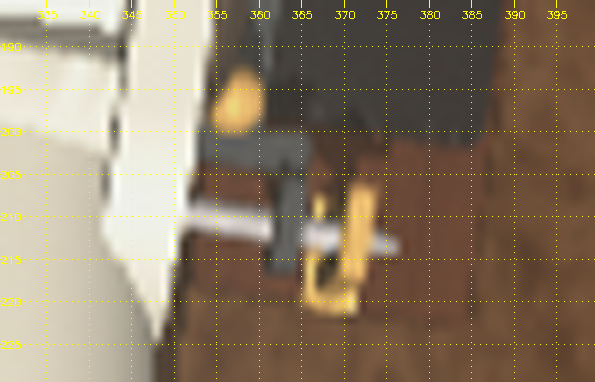

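step_arm(dr=[[0,0,0],[0,0,0],[0,0,0],[0,0,0],[0,0,0],[0,0,0],[0,0,0],[0,0,0]], xyz=[[-0.03,0,0],[-0.06,0,0],[-0.09,0,0],[-0.12,0,0],[-0.15,0,0],[-0.18,0,0],[-0.2,0,0],[-0.2,0,0]], gripper=[0,0,0,0,0,0,0,0])

```text
time: 24.0
ee_pos: [0.5162, -0.0885, 0.0543]
tcp_rot: [180.0, 0.0, 80.3]
wrist_force: [-0.6, -0.1, 1.3]
opening: -0.0001
```

```bash
python3 pf.py; python3 - <<'E'
from h import *
p=shot('top'); crop(p['image'],330,185,400,230,8.5,'r14t',5)
E
```

```text
t 24.0 press mm [-125.1   82.6   54.3] F [-0.6 -0.2  1.3] M [-0.04  0.02 -0.01] rot [1.800e+02 1.000e-02 8.031e+01] op -0.0001
```

View pics/r14t.png

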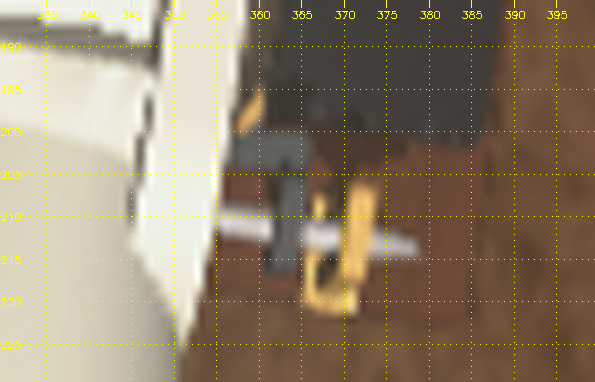

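step_arm(dr=[[0,0,0],[0,0,0],[0,0,0],[0,0,0],[0,0,0],[0,0,0],[0,0,0],[0,0,0]], xyz=[[-0.01,0,0],[-0.02,0,0],[-0.03,0,0],[-0.04,0,0],[-0.05,0,0],[-0.06,0,0],[-0.06,0,0],[-0.06,0,0]], gripper=[0,0,0,0,0,0,0,0])

```text
time: 24.85
ee_pos: [0.5158, -0.0908, 0.0543]
tcp_rot: [180.0, 0.0, 80.3]
wrist_force: [-0.1, 0.8, 0.3]
opening: 0.0001
```

```bash
python3 pf.py
```

```text
t 24.85 press mm [-125.1   80.3   54.3] F [-0.2  0.8  0.3] M [ 0.04 -0.01 -0.01] rot [1.800e+02 1.000e-02 8.031e+01] op 0.0001
```

step_arm(dr=[[0,0,0],[0,0,0],[0,0,0],[0,0,0],[0,0,0],[0,0,0],[0,0,0],[0,0,0]], xyz=[[-0.01,0,0],[-0.02,0,0],[-0.03,0,0],[-0.04,0,0],[-0.04,0,0],[-0.04,0,0],[-0.04,0,0],[-0.04,0,0]], gripper=[0,0,0,0,0,0,0,0])

```text
time: 25.65
ee_pos: [0.5156, -0.0924, 0.0543]
tcp_rot: [180.0, 0.0, 80.3]
wrist_force: [1.0, 0.4, -0.0]
opening: 0.0001
```

```bash
python3 pf.py
```

```text
t 25.65 press mm [-125.1   78.7   54.3] F [ 0.9  0.6 -0. ] M [ 0.01 -0.01  0.05] rot [1.800e+02 1.000e-02 8.032e+01] op 0.0001
```

step_arm(dr=[[0,0,0],[0,0,0],[0,0,0],[0,0,0],[0,0,0],[0,0,0],[0,0,0],[0,0,0]], xyz=[[-0.01,0,0],[-0.02,0,0],[-0.03,0,0],[-0.04,0,0],[-0.04,0,0],[-0.04,0,0],[-0.04,0,0],[-0.04,0,0]], gripper=[0,0,0,0,0,0,0,0])

```text
time: 26.45
ee_pos: [0.5155, -0.0927, 0.0543]
tcp_rot: [-180.0, -0.1, 80.4]
wrist_force: [0.6, 9.0, -0.6]
opening: -0.0001
```

```bash
python3 pf.py
```

```text
t 26.45 press mm [-125.2   78.4   54.3] F [-0.9  9.  -0.6] M [ 1.65 -0.02 -0.03] rot [-1.800e+02 -1.400e-01  8.037e+01] op -0.0001
```

step_arm(dr=[[0,0,0],[0,0,0],[0,0,0],[0,0,0],[0,0,0],[0,0,0],[0,0,0],[0,0,0]], xyz=[[0.1,0,0],[0.4,0,0],[1.0,0,0],[1.6,0,-0.6],[2.6,0,-1.6],[3.8,0,-2.6],[5.0,0,-3.0],[6.2,0,-3.0]], gripper=[0,0,0,0,0,0,0,0])

```text
time: 27.25
ee_pos: [0.5553, 0.1375, 0.1757]
tcp_rot: [179.8, -0.1, 80.3]
wrist_force: [0.8, -0.0, -0.3]
opening: 0.0002
```

```bash
python3 pf.py; python3 - <<'E'
from h import *
p=shot('top','ftop'); crop(p['image'],310,185,400,230,8.5,'r15t',5)
p=shot('side','fside'); crop(p['image'],290,150,370,230,7,'r15s',5)
E
```

```text
t 27.25 press mm [-124.5  312.1  175.7] F [ 0.8  0.1 -0.3] M [ 0.01 -0.06 -0.  ] rot [ 1.7975e+02 -7.0000e-02  8.0260e+01] op 0.0002
```

View pics/r15t.png

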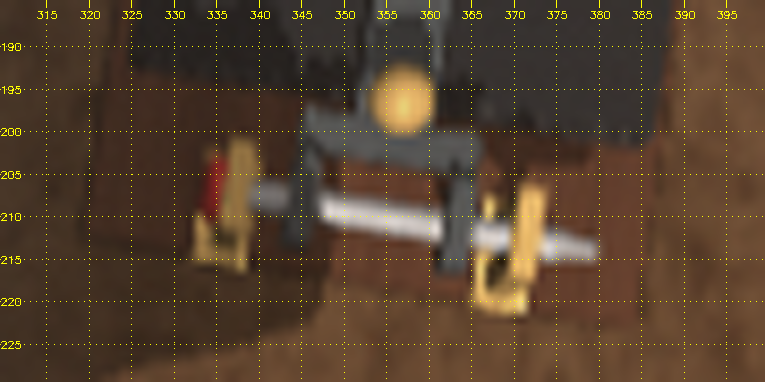

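View pics/r15s.png

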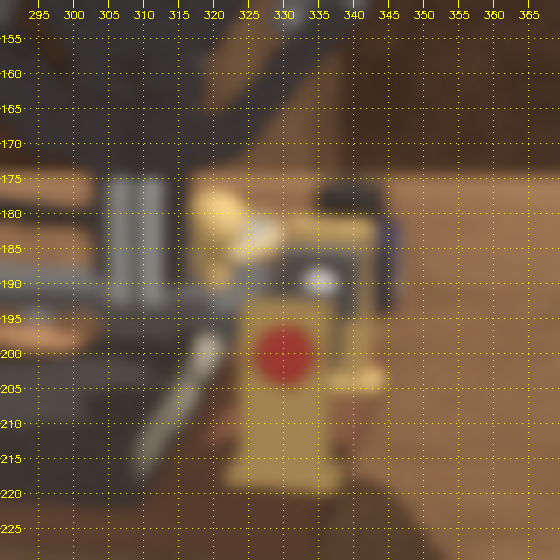

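View pics/fside.png

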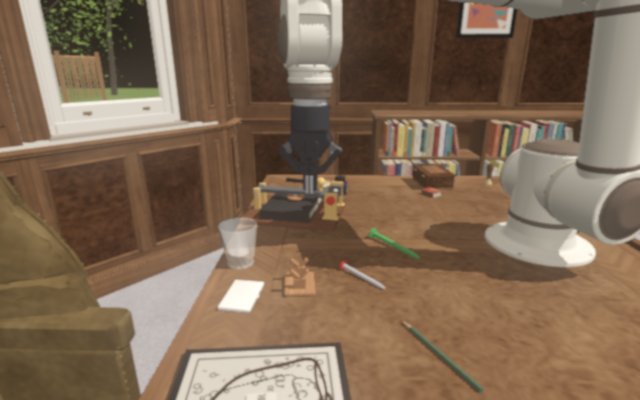

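step_arm(dr=[[0,0,0],[0,0,0],[0,0,0],[0,0,0],[0,0,0],[0,0,0],[0,0,0],[0,0,0]], xyz=[[0,0,-0.3],[0,0,-0.5],[0,0,-0.5],[0,0,-0.5],[0,0,-0.5],[0,0,-0.5],[0,0,-0.5],[0,0,-0.5]], gripper=[0,0,0,0,0,0,0,0])

```text
time: 28.15
ee_pos: [0.5544, 0.1353, 0.1923]
tcp_rot: [-180.0, 0.0, 80.3]
wrist_force: [0.8, -0.5, 0.5]
opening: -0.0003
```

```bash
python3 -c "
from workcell import bot
print(bot.get_obs()['wrist_force']);print(bot.job_done())"
```

```text
[ 0.80649283 -0.50213821  0.54552385]
the job is handed in; nothing more can be done
None
```

I lowered the bar onto alignment, picked up the grey red-headed rod from its rest and threaded it through the lug, both ears and the far lug. I then pushed its head home with closed fingers, backed the arm clear and handed the job in at about 28 s. No verdict was reported.

**Last checks:**
- **Rod:** the final top and side pictures show the red head against the lug. The tip stands about 25 mm out of the far lug, as it should when fully home.
- **Bar:** it is down at about 0.002 rad, estimated from the pictures after it was lowered. The rod then went through both ears with no noticeable force.
- **Forces:** the final push stopped against the lug at about 9 N. While the rod was being inserted the wrist readings, taken between moves, stayed below about 2 N.
- **Bystanders:** the tumbler and card case looked unmoved in the last side picture. The ink bottle is only partly visible there, but the arm never went near it.

**What went wrong or disagreed:**
- During the first part of the bar swing the fingertips slipped onto the near side of the knob, giving about 26 N sideways. I lifted off, re-centred and finished with only 1–2 N.
- My first fit of the press position was about 4 mm short in x. The later pictures (knob, lug hole, rod) disagreed with it, so I corrected it before inserting the rod.

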